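# Tug-check the two letter box lids

## Task

Check that the lids of the two wooden letter boxes have caught, the left-hand one first: take the pull and give it a firm tug, held for a moment, but not so hard as to wrench open a catch that holds. A lid that comes up a centimetre or more has not caught: press it fully home until it snaps, then tug it again to see that it holds, before you go on to the other box. Finish with both lids shut and caught, without ringing the doorbell or shifting anything else on the shelf.

Things in the scene. Friction and masses are not known exactly. Their poses are not given: they have to be found in the camera images.
- box_p: one of two identical light-wood letter boxes, fixed, 132 mm deep (x), 170 wide (y); sloping lid towards the robot; over the lid's back a ledge on two posts (underside 260 mm up, front edge 36 mm behind the centre). Side cheeks stand 18 mm proud of the shut lid. Origin: centre of the underside; x to the back, y left, z up. Either box may be the left one (+y)
- box_p_pull (a point): centre of the steel pull bar on this box's lid: 110 mm long (y), 14 mm thick (x), 18 mm deep (z), on two end posts 86 mm apart, 25 mm of air between bar and lid. Axes are the lid's: x up the slope, y along bar and hinge, z out of the lid. Shut, the lid slopes 35 deg, its z leaning to the box's front, and this point is 44 mm in front of the box's centre, 121 mm up
- box_p_hinge (a point): middle of this lid's hinge line (along the box's y), 135 mm up, 50 mm behind the box's centre; fixed to the box. In lid axes the pull's centre lies 85 mm down the slope from it and 42 mm out, at any opening
- box_p_lid (a joint): opening of this lid, rad: 0 home, grows as its lower edge lifts (about the box's +y). Lid 130 mm long, 150 wide, 8 thick, 0.15 kg; a stiff hinge holds it where it is left. Caught, it rests below 0.01; not caught, 0.13 to 0.2 ajar, and 3 N at the pull swings it up freely
- box_p_catch (a point): hidden snap catch under the lid's lower edge, fixed to the box. Caught: a tug at the pull takes up 0.006 rad of slack, strains the catch (0.016 rad at 10 N, a fair test held for half a second) and wrenches it open near 20 N. Pressing the lid, also by the gripped pull, meets resistance from 0.15 rad, growing to 14 N at 0.07, then it snaps home
- box_q: one of two identical light-wood letter boxes, fixed, 132 mm deep (x), 170 wide (y); sloping lid towards the robot; over the lid's back a ledge on two posts (underside 260 mm up, front edge 36 mm behind the centre). Side cheeks stand 18 mm proud of the shut lid. Origin: centre of the underside; x to the back, y left, z up. Either box may be the left one (+y)
- box_q_pull (a point): centre of the steel pull bar on this box's lid: 110 mm long (y), 14 mm thick (x), 18 mm deep (z), on two end posts 86 mm apart, 25 mm of air between bar and lid. Axes are the lid's: x up the slope, y along bar and hinge, z out of the lid. Shut, the lid slopes 35 deg, its z leaning to the box's front, and this point is 44 mm in front of the box's centre, 121 mm up
- box_q_hinge (a point): middle of this lid's hinge line (along the box's y), 135 mm up, 50 mm behind the box's centre; fixed to the box. In lid axes the pull's centre lies 85 mm down the slope from it and 42 mm out, at any opening
- box_q_lid (a joint): opening of this lid, rad: 0 home, grows as its lower edge lifts (about the box's +y). Lid 130 mm long, 150 wide, 8 thick, 0.15 kg; a stiff hinge holds it where it is left. Caught, it rests below 0.01; not caught, 0.13 to 0.2 ajar, and 3 N at the pull swings it up freely
- box_q_catch (a point): hidden snap catch under the lid's lower edge, fixed to the box. Caught: a tug at the pull takes up 0.006 rad of slack, strains the catch (0.016 rad at 10 N, a fair test held for half a second) and wrenches it open near 20 N. Pressing the lid, also by the gripped pull, meets resistance from 0.15 rad, growing to 14 N at 0.07, then it snaps home
- doorbell: round brass doorbell plate, fixed, 80 mm across, with a push button in its middle whose top is 22 mm up; origin: centre of the underside. Leave it alone
- bell (a joint): how far the doorbell's button is pressed, m, 0 out; it would ring at 0.003
- lock_centre (a point): centre of a steel lock cylinder lying on the shelf, 65 mm long, 34 mm high. Leave it alone
- key_centre (a point): centre of a flat navy plastic parcel key lying on the shelf, about 92 mm long, 7 mm thick. Leave it alone
- stone_centre (a point): centre of a smooth grey river stone, 80 mm across, 34 mm high. Leave it alone
- tree_centre (a point): centre of a cedar shoe tree block, about 200 mm long, 62 mm wide, 45 mm high. Leave it alone
- dish_centre (a point): centre of a white key dish, 120 mm across, 30 mm high. Leave it alone

How it is judged:
By the outcome, as a careful person would: the job done as asked, in the order asked, and still so for the second after the job is handed in, with the robot touching nothing.
It also fails if it takes over 51 s, if anything falls off the work surface, if the arm or the gripper's body presses on something with over 40 N, if the wrist force passes 120 N, or if a joint passes its speed limit or range.

## Robot

A 6-joint arm with a two-finger parallel gripper is mounted at the origin on the work surface. World frame = base frame: x ahead of the robot, y to its left, z up, the work surface at z = 0. Lengths are in mm, angles in rad, forces in N, time in s.
With the tool pointing down it reaches from about 350 to 975 mm from the base axis. Payload 7.1 kg.
Tool frame: the origin (TCP) lies at the very end of the fingers, on their centre line; the grasp point (between the pads) lies 19 mm behind it; z points along the fingers, x is the direction in which the jaws open and shut, and the axes are right-handed (so a half turn about z gives the same grasp; the last joint's range is limited). The gripper opens to 88 mm and grips with 3 to 60 N. Pads are 20 mm wide; open, the fingers measure 115 mm over their backs; the gripper's body (75 mm by 178 mm) begins 61 mm behind the grasp point.
Start: joints at [-1.307, 0.423, 1.63, -0, 1.089, -0.019], TCP at [174.422, -600.151, 222.675] pointing down, gripper open.
Joint ranges: [-3, 3], [-0.9, 2.11], [0.09, 2.58], [-1.31, 4.45], [0.11, 2.69], [-2.54, 2.54]. Speed limits (rad/s): [2.39, 2.39, 3.01, 3.14, 3.14, 3.14].

## Interface

Orientations are given as a rotation vector (axis times angle).
In Python, from workcell import ctrl gives the robot as it stands. The module is installed in compiled form; this text tells all that it offers.
- The arm moves only by the tool move_arm, never from a script. Its argument "motion" is a list of rows, each a list of 2 entries, a list of its own where there are three numbers: the shift along the tool's x, y, z normalised to -1 to 1, where 1 is 150 mm, then the turn, a rotation vector about the tool's x, y, z normalised to -1 to 1, where 1 is 60 degrees. In form: [[[x, y, z], [rx, ry, rz]], ...]. A call has exactly 5 rows; each row is the pose to reach, as a shift and turn from the pose commanded when the call began, along the tool's axes at that moment; what a row does not reach only later rows make up. A row lasts 1/8 s, in which the tool goes at most 62.5 mm and 10.7 degrees, less where a joint would pass 70% of its speed; a pose out of reach is approached as far as the arm can. A call with a number of a shift or a turn outside -1 to 1 is refused whole. A call with a gripper value outside its range is refused whole. "gripper" is the opening, from 0 (shut) to 1 (fully open), set as the call begins (left out, the last holds). The fingers move at their own pace and stop on an object; the grip force is fixed at half the most. Time passes only in rows, so rows that repeat a pose let the fingers close, or fill a call up. It gives the time, the measured TCP pose, the force and the opening at its end, in the units of the state.
- ctrl.get_obs(): the state, without advancing time (a new reading comes with each control period).
- ctrl.get_image(name): name is "scene" or "top" or "wrist"; returns a dict with "pixels" (400x640x3 uint8, red, green, blue), "camera_matrix" (3x3 intrinsics, pixels), "D" ([k1, k2, p1, p2, k3] as OpenCV has them; the pictures are not rectified), "R" (3x3) and "t" (3): a world point X has camera coordinates R X + t; the wrist camera has in their place "mount" (4x4, takes a point from camera to tool coordinates, whose origin is the TCP and whose axes are the tool frame's). Camera axes: x right, y down, z forward; pixel columns grow to the right and rows downward; lengths in mm; the calibration is good to about 2 mm. A picture is of the moment at which its call begins: read the wrist's pose just before it. There is no depth.
- ctrl.close_job(): hands the job in, once; it reports no verdict.
Trained networks look in the newest picture that a camera, given by its name, has taken for a name from the list of things; names that differ only in an ending like _2 or _b are one class to them, and where a whole thing is asked for, a point or a joint stands for the part that bears it (a point fixed in the world has none). Each returns a list of dicts, best first, with "p" (0 to 1); they miss things now and then, are a little off and sometimes report something else, mostly with a low value. They report only what shows in the picture. A call takes as long as a camera call.
- ctrl.boxes_of(camera, name): "location" ([x, y, z] in mm, in world coordinates, good to about 4 mm: the middle of the surface that is visible of it).
- ctrl.regions_of(camera, name): "mask" (400x640 bool, what is visible of it).
- ctrl.pinpoint(camera, name): "location" ([x, y, z] in mm, in world coordinates, good to about 4 mm: a listed point, or the origin of a listed thing).
The state is a dict: "t": time; "qpos": joint angles; "qvel": joint speeds; "joint_torque": joint torques, N m; "ee_pos": TCP position; "orientation": TCP orientation; "ft_force": force on the tool from outside, world axes, zero at the start; "moment": the same for the moment, N m; "width": finger opening in mm.
Only numpy, scipy, OpenCV 4.12 (cv2) and the standard library are available. Lean on these libraries where they do the work, as an engineer would, in place of code of your own. Each camera call takes 0.05 s, during which the arm holds its last target.

## Working session

There is one attempt and no reset: what is moved stays moved. The work goes in short steps, Python scripts to look and compute and a tool call to move; the robot and the scene stay as the last step left them, time stands still between calls to the robot, and variables do not carry over. Pictures are saved under pics/ and viewed, and the job is handed in when it is done.

Besides the shell and the picture viewer there is one more tool, called after "Call:" in YAML: its name, and indented under it one key for each argument. move_arm: Moves the arm, as the interface text tells. Its arguments: {"type":"object","properties":{"motion":{"type":"array","items":{"type":"array"}},"gripper":{"type":"number"}},"required":["motion"]}

```bash
mkdir -p pics; ls; python3 - <<'E'
from workcell import ctrl
import cv2,numpy as np
o=ctrl.get_obs()
for k,v in o.items(): print(k,np.round(v,3))
for c in ["scene","top"]:
    im=ctrl.get_image(c); cv2.imwrite(f"pics/{c}0.png",im["pixels"][:,:,::-1])
    print(c,np.round(im["R"],3).tolist(),np.round(im["t"],1))
    for n in ["box_p","box_p_pull","box_p_hinge","doorbell","lock_centre","key_centre","stone_centre","tree_centre","dish_centre"]:
        print(n,[(np.round(d["location"],1).tolist(),round(d["p"],2)) for d in ctrl.pinpoint(c,n)])
E
```

```text
pics
t 0.0
qpos [-1.307  0.424  1.631  0.     1.089 -0.019]
qvel [ 0.001  0.     0.002  0.     0.    -0.001]
joint_torque [-2.0000e-03 -5.4463e+01 -2.7366e+01  6.4000e-02  2.3000e-02 -0.0000e+00]
ee_pos [ 174.284 -599.634  221.905]
orientation [-2.512e+00  1.886e+00  2.000e-03]
ft_force [-0.026  0.311 -0.788]
moment [0.025 0.005 0.004]
width 87.913
scene [[0.996, -0.089, -0.012], [-0.082, -0.853, -0.516], [0.036, 0.514, -0.857]] [-511.8  107.8 1191.8]
box_p [([579.8, 212.0, 1.0], 0.77), ([593.2, -216.6, -1.0], 0.6)]
box_p_pull [([532.3, 210.5, 134.6], 0.74)]
box_p_hinge [([628.3, 218.0, 132.6], 0.75)]
doorbell [([552.0, -10.5, -1.3], 0.8), ([596.3, -217.2, -1.7], 0.4), ([377.3, -209.3, 4.7], 0.26)]
lock_centre [([624.5, 214.5, 132.9], 0.52), ([380.9, 210.6, 19.1], 0.51), ([502.0, -440.3, 21.2], 0.25)]
key_centre [([377.7, -207.8, 2.9], 0.78)]
stone_centre [([380.5, 14.1, 14.8], 0.66)]
tree_centre [([504.1, -439.9, 22.9], 0.71), ([550.6, -14.5, -3.5], 0.17)]
dish_centre [([516.0, 457.0, 15.4], 0.85)]
top [[-0.027, -1.0, -0.012], [-0.996, 0.028, -0.09], [0.09, 0.01, -0.996]] [  21.9  511.3 1167.4]
box_p [([578.9, 209.8, -1.6], 0.77), ([596.2, -214.9, 0.7], 0.71)]
box_p_pull [([533.7, 209.7, 137.2], 0.78)]
box_p_hinge [([629.6, 211.0, 134.4], 0.85)]
doorbell [([549.7, -9.1, -2.9], 0.86)]
lock_centre [([386.3, 209.3, 15.4], 0.8)]
key_centre [([380.0, -211.3, 1.8], 0.81)]
stone_centre [([380.5, 15.5, 15.5], 0.79)]
tree_centre [([509.7, -440.3, 23.3], 0.56)]
dish_centre [([517.3, 465.3, 14.8], 0.87), ([580.7, 212.7, -1.2], 0.56)]
```

View pics/scene0.png

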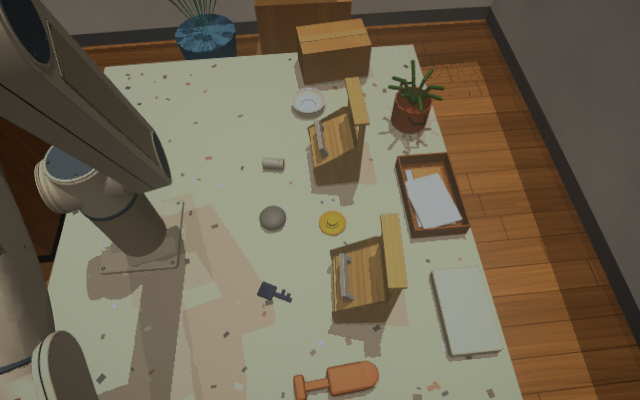

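View pics/top0.png

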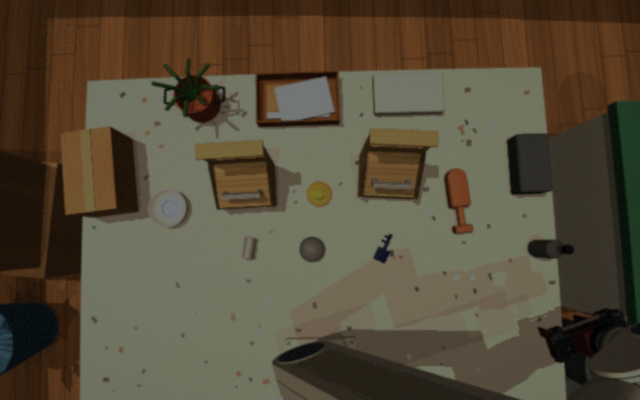

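```bash
python3 - <<'E'
from workcell import ctrl
import numpy as np
for c in ["scene","top"]:
    im=ctrl.get_image(c)
    for n in ["box_p","box_q","box_p_pull","box_q_pull","box_p_hinge","box_q_hinge"]:
        print(n,[(np.round(d["location"],1).tolist(),round(d["p"],2)) for d in ctrl.pinpoint(c,n)])
print(ctrl.get_obs()["t"])
E
```

```text
box_p [([590.6, -218.4, -1.8], 0.97), ([580.3, 208.9, -1.1], 0.55)]
box_q [([590.6, -218.4, -1.8], 0.97), ([580.3, 208.9, -1.1], 0.55)]
box_p_pull [([534.4, 207.9, 133.4], 0.81), ([645.4, -224.7, 133.2], 0.2)]
box_q_pull [([558.1, -213.6, 118.8], 0.77)]
box_p_hinge [([628.0, 216.7, 132.9], 0.85), ([382.2, 208.9, 14.9], 0.49)]
box_q_hinge [([647.6, -225.3, 134.0], 0.83)]
box_p [([598.3, -218.2, 4.6], 0.97), ([581.3, 210.9, -2.3], 0.77)]
box_q [([598.3, -218.2, 4.6], 0.97), ([581.3, 210.9, -2.3], 0.77)]
box_p_pull [([536.3, 207.5, 137.3], 0.64)]
box_q_pull [([555.6, -216.2, 120.1], 0.81), ([378.8, -209.3, 2.0], 0.42)]
box_p_hinge [([629.0, 208.1, 131.5], 0.81)]
box_q_hinge [([643.6, -225.2, 139.0], 0.66)]
1.7
```

The left box looks ajar: its pull is at about 135 mm, against 121 mm when shut. The right one looks shut, with its pull at about 120 mm. Next I fit yaw and opening from the pull masks in both cameras.

```bash
cat > h.py <<'E'
import numpy as np, cv2
from scipy.spatial.transform import Rotation as Ro
from scipy.optimize import least_squares
D=np.deg2rad
def pullrel(th):  # box-frame pull centre & lid axes
    a=D(35)-th; ux=np.array([np.cos(a),0,np.sin(a)]); uz=np.array([-np.sin(a),0,np.cos(a)])
    return np.array([50,0,135.])-85*ux+42*uz,ux,uz
def Rz(y): return Ro.from_euler('z',y).as_matrix()
def pose(box,th,dz=0,dx=0,back=19,ath=None):
    """TCP pose grasping pull, dz = extra out of lid, ath tool-angle opening if different"""
    x,y,yaw=box; p,ux,uz=pullrel(th); 
    if ath is not None: _,ux,uz=pullrel(ath)
    R=Rz(yaw); P=np.array([x,y,0])+R@(p+ux*dx+uz*(dz-back))
    X=R@ux; Z=-R@uz; return P,np.column_stack([X,np.cross(Z,X),Z])
def rel(p0,R0,P,R):
    s=R0.T@(P-p0)/150; r=Ro.from_matrix(R0.T@R).as_rotvec()/D(60); return s,r
E
python3 - <<'E'
from workcell import ctrl
from h import *
import pickle
ims={};M={}
for c in ["scene","top"]:
    ims[c]=ctrl.get_image(c)
    M[c]=[(d["p"],d["mask"]) for n in ["box_p_pull","box_q_pull"] for d in ctrl.regions_of(c,n)]
    print(c,[(round(p,2),m.sum(),np.argwhere(m).mean(0).round(1).tolist()) for p,m in M[c]])
pickle.dump((ims,M),open("m.pkl","wb"))
E
```

```text
scene [(0.64, np.int64(1558), [138.7, 330.8]), (0.55, np.int64(2728), [276.9, 359.7])]
top [(0.88, np.int64(2242), [183.8, 241.5]), (0.68, np.int64(2185), [172.2, 390.6])]
```

```bash
cat >> h.py <<'E'
def proj(im,X):
    return cv2.projectPoints(np.asarray(X,float).reshape(-1,1,3),cv2.Rodrigues(np.asarray(im["R"]))[0],np.asarray(im["t"],float),np.asarray(im["camera_matrix"]),np.asarray(im["D"],float))[0][:,0]
def barpts(box,th):
    x,y,yaw=box;p,ux,uz=pullrel(th);R=Rz(yaw);o=np.array([x,y,0])
    bar=[o+R@(p+np.array([0,s*55,0])+uz*9+ux*k*7) for s,k in [(-1,-1),(1,-1),(1,1),(-1,1)]]
    h=np.array([50,0,135.])
    lid=[o+R@(h+np.array([0,s*75,0])-ux*k) for s,k in [(-1,0),(1,0),(1,130),(-1,130)]]
    return np.array(bar),np.array(lid)
E
python3 - <<'E'
from h import *
import pickle
ims,M=pickle.load(open("m.pkl","rb"))
G={'p':((580,210.5,.03),.15),'q':((595,-218,-.1),0)}
tiles=[]
for c in ["scene","top"]:
    for i,b in enumerate("pq"):
        im=ims[c]; px=im["pixels"][:,:,::-1].copy(); m=M[c][i][1]
        cy,cx=np.argwhere(m).mean(0).astype(int); S=6
        H=50
        cr=cv2.resize(px[cy-H:cy+H-1,cx-H:cx+H-1],None,fx=S/1.5,fy=S/1.5,interpolation=cv2.INTER_CUBIC);k=S/1.5
        cr=np.clip(cr*1.6,0,255).astype(np.uint8)
        cs,_=cv2.findContours(m[cy-H:cy+H-1,cx-H:cx+H-1].astype(np.uint8),0,1)
        raw=cr.copy()
        cv2.drawContours(cr,[(q*k+k/2).astype(int) for q in cs],-1,(255,0,0),1)
        for q,col in zip(barpts(*G[b]),[(0,0,255),(0,255,0)]):
            u=(proj(im,q)-[cx-H,cy-H]+.5)*k; cv2.polylines(cr,[u.astype(int)],True,col,1)
        tiles.append(cr)
h=np.vstack([np.hstack(tiles[:2]),np.hstack(tiles[2:])]); h=cv2.resize(h,(600,600)); cv2.imwrite("pics/fit0.png",h)
E
```

```text
(no output)
```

View pics/fit0.png

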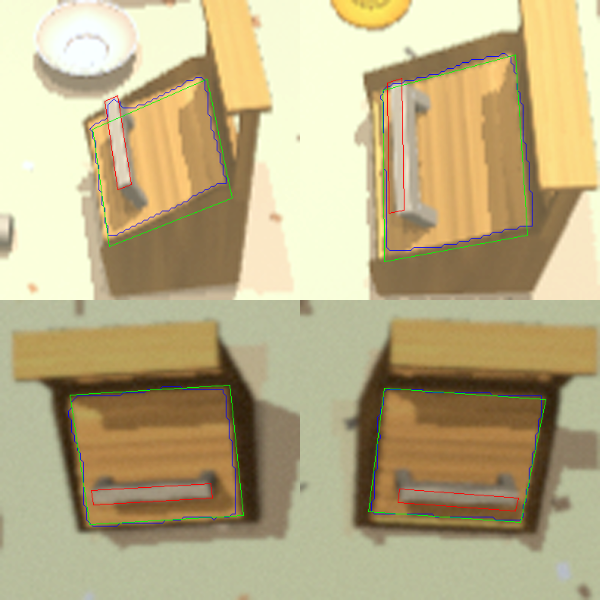

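```bash
cat > fit.py <<'E'
from h import *
import pickle
ims,M=pickle.load(open("m.pkl","rb"))
def bar_mask(im,m):
    hsv=cv2.cvtColor(im["pixels"],cv2.COLOR_RGB2HSV)
    g=(cv2.dilate(m.astype(np.uint8),np.ones((3,3)))>0)&(hsv[:,:,1]<75)&(hsv[:,:,2]>60)
    n,l,s,_=cv2.connectedComponentsWithStats(g.astype(np.uint8)); k=1+np.argmax(s[1:,4]); return l==k
def corners(m):
    cs,_=cv2.findContours(m.astype(np.uint8),0,1); c=max(cs,key=cv2.contourArea)
    return c[:,0].astype(float)
SS=4
def fill(im,polys):
    # soft render on 4x crop
    a=np.zeros((400*SS//1,640*SS),np.uint8)
    for q in polys:
        u=(proj(im,q)+.5)*SS; cv2.fillConvexPoly(a,cv2.convexHull(np.round(u).astype(np.int32)),1)
    return cv2.resize(a.astype(np.float32),(640,400),interpolation=cv2.INTER_AREA)
def boxhull(box,th):
    x,y,yaw=box;p,ux,uz=pullrel(th);R=Rz(yaw);o=np.array([x,y,0])
    f=lambda c,d:[o+R@(p+c+np.array([0,sy*d[1],0])+ux*sx*d[0]+uz*sz*d[2]) for sy in(-1,1) for sx in(-1,1) for sz in(-1,1)]
    bar=f(0,(7,55,9)); posts=[f(np.array([0,s*43,0])-uz*21,(5,5,12)) for s in(-1,1)]
    return bar,posts
from scipy.optimize import minimize
if __name__=="__main__":
  out={}
  for i,(b,g) in enumerate({'p':(580,210.5,.03,.15),'q':(595,-218,-.08,0)}.items()):
    bm={c:bar_mask(ims[c],M[c][i][1]) for c in ims}
    print(b,{c:int(bm[c].sum()) for c in bm})
    def cost(v):
        e=0
        v=np.array(g)+np.array(v)*[1,1,.01,.01]
        bar,posts=boxhull(v[:3],v[3])
        lid=barpts(v[:3],v[3])[1]
        for c in ims:
            for T,A,w in [(bm[c],fill(ims[c],[bar]),1.),(M[c][i][1],fill(ims[c],[lid,bar]),.5)]:
                B=cv2.GaussianBlur(T.astype(np.float32),(0,0),1.2);A=cv2.GaussianBlur(A,(0,0),1.2)
                e+=w*((A-B)**2).sum()
        return e
    best=None
    for th0 in ([0,5,-8] if b=='p' else [0,8]):
        s=np.zeros((5,4)); s[:,3]=th0
        for k in range(4): s[k+1,k]+=[6,6,5,5][k]
        r=minimize(cost,[0,0,0,th0],method="Nelder-Mead",options=dict(initial_simplex=s,maxfev=250,xatol=.05,fatol=.1))
        if best is None or r.fun<best.fun: best=r
    v=np.array(g)+best.x*[1,1,.01,.01]; out[b]=v; print(b,v.round(3),best.fun, cost([0,0,0,0]),"pull",pose(v[:3],v[3],back=0)[0].round(1))
  pickle.dump(out,open("fit.pkl","wb"))
  tiles=[]
  for c in ims:
    for i,b in enumerate("pq"):
        im=ims[c]; px=im["pixels"][:,:,::-1]; m=M[c][i][1]; v=out[b]
        cy,cx=np.argwhere(m).mean(0).astype(int);H=40;k=7.5
        cr=cv2.resize(px[cy-H:cy+H,cx-H:cx+H],(600,600),interpolation=cv2.INTER_CUBIC); cr=np.clip(cr*1.6,0,255).astype(np.uint8)
        bmm=bar_mask(im,m); cs,_=cv2.findContours(cv2.resize(bmm[cy-H:cy+H,cx-H:cx+H].astype(np.uint8),(600,600),interpolation=0),0,1); cv2.drawContours(cr,cs,-1,(255,0,0),1)
        for q,col in zip(barpts(v[:3],v[3]),[(0,0,255),(0,255,0)]):
            u=(proj(im,q)-[cx-H,cy-H]+.5)*k; cv2.polylines(cr,[u.astype(int)],True,col,2)
        tiles.append(cr)
  cv2.imwrite("pics/fit1.png",cv2.resize(np.vstack([np.hstack(tiles[:2]),np.hstack(tiles[2:])]),(600,600),interpolation=cv2.INTER_AREA))
E
python3 fit.py
```

```text
p {'scene': 230, 'top': 215}
p [5.79137e+02 2.14213e+02 3.70000e-02 1.85000e-01] 83.28193664550781 135.99841 pull [534.4 212.6 138.1]
q {'scene': 424, 'top': 238}
q [ 5.98746e+02 -2.16107e+02 -5.90000e-02  5.90000e-02] 88.03003692626953 178.72076 pull [ 554.4 -213.5  126.2]
```

View pics/fit1.png

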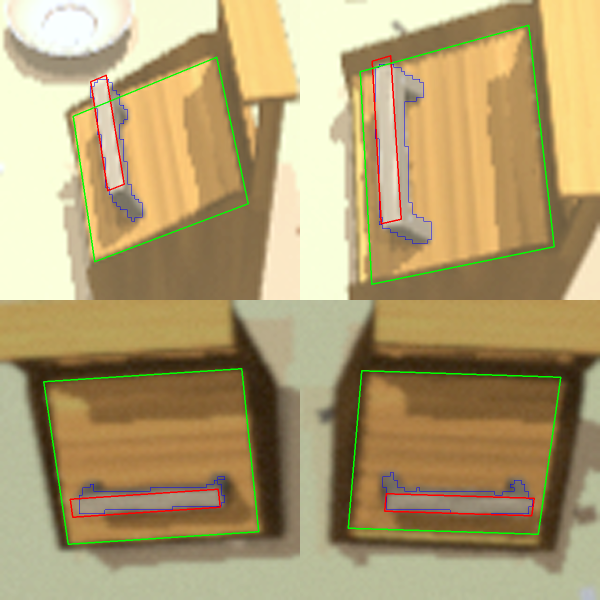

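```bash
cat >> h.py <<'E'
def plan(p0,R0,P,R,fr=(.2,.4,.6,.8,1),nd=3):
    rv=Ro.from_matrix(R0.T@R).as_rotvec(); s=R0.T@(P-p0)/150
    return [[list(map(float,np.round(s*f,nd))),list(map(float,np.round(rv*f/D(60),nd)))] for f in fr]
E
python3 - <<'E'
from workcell import ctrl
from h import *
o=ctrl.get_obs(); p=np.array(o["ee_pos"]);R=Ro.from_rotvec(o["orientation"]).as_matrix()
print(R.round(3))
B=(579.5,211,.035)
Pg,Rg=pose(B,.17,dz=110); print("pre",Pg.round(1),Rg.round(3).tolist())
wps=[np.array([250,-470,300]),np.array([330,-330,330]),np.array([390,-190,330]),np.array([410,-45,330]),np.array([425,90,320])]
Re=Rg
N=len(wps)
rv=Ro.from_matrix(R.T@Rg).as_rotvec(); print("total turn deg",np.rad2deg(rv))
for i,w in enumerate(wps+[Pg]):
    Rn=R@Ro.from_rotvec(rv/(N+1)).as_matrix()
    if i==N: Rn=Rg
    r=plan(p,R,w,Rn,fr=(1,),nd=2)[0]; print(r, "dist",np.linalg.norm(w-p).round())
    p,R=w,Rn
E
```

```text
[[ 0.279 -0.96  -0.   ]
 [-0.96  -0.279 -0.   ]
 [ 0.     0.    -1.   ]]
pre [495.9 208.1 219. ] [[0.904, 0.035, 0.426], [0.032, -0.999, 0.015], [0.427, 0.0, -0.904]]
total turn deg [ 16.69346527  21.44066309 -74.49391746]
[[-0.69, -0.73, -0.52], [0.05, 0.06, -0.21]] dist 169.0
[[-0.55, -0.92, -0.2], [0.05, 0.06, -0.21]] dist 164.0
[[-0.44, -0.91, -0.0], [0.05, 0.06, -0.21]] dist 152.0
[[-0.46, -0.86, -0.04], [0.05, 0.06, -0.21]] dist 146.0
[[-0.29, -0.86, 0.04], [0.05, 0.06, -0.21]] dist 136.0
[[0.04, -0.83, 0.78], [0.05, 0.06, -0.21]] dist 171.0
```

Call:
move_arm:
  motion:
    - [[-0.14, -0.15, -0.1], [0.01, 0.012, -0.04]]
    - [[-0.28, -0.29, -0.21], [0.02, 0.024, -0.08]]
    - [[-0.41, -0.44, -0.31], [0.03, 0.036, -0.13]]
    - [[-0.55, -0.58, -0.42], [0.04, 0.048, -0.17]]
    - [[-0.69, -0.73, -0.52], [0.05, 0.06, -0.21]]
  gripper: 1

```text
t: 2.62
ee_pos: [251.1, -469.4, 301.4]
orientation: [-2.7, 1.594, -0.129]
ft_force: [0.8, -0.4, -0.1]
width: 87.9
```

Call:
move_arm:
  motion:
    - [[-0.11, -0.18, -0.04], [0.01, 0.012, -0.04]]
    - [[-0.22, -0.37, -0.08], [0.02, 0.024, -0.08]]
    - [[-0.33, -0.55, -0.12], [0.03, 0.036, -0.13]]
    - [[-0.44, -0.74, -0.16], [0.04, 0.048, -0.17]]
    - [[-0.55, -0.92, -0.2], [0.05, 0.06, -0.21]]

```text
t: 3.25
ee_pos: [330.1, -329.3, 331.6]
orientation: [-2.848, 1.282, -0.255]
ft_force: [-0.5, -0.1, 0.5]
width: 87.8
```

Call:
move_arm:
  motion:
    - [[-0.09, -0.18, 0], [0.01, 0.012, -0.04]]
    - [[-0.18, -0.36, 0], [0.02, 0.024, -0.08]]
    - [[-0.26, -0.55, 0], [0.03, 0.036, -0.13]]
    - [[-0.35, -0.73, 0], [0.04, 0.048, -0.17]]
    - [[-0.44, -0.91, 0], [0.05, 0.06, -0.21]]

```text
t: 3.88
ee_pos: [388.5, -189.5, 332.0]
orientation: [-2.957, 0.953, -0.377]
ft_force: [0.6, 0.2, 0.4]
width: 87.6
```

Call:
move_arm:
  motion:
    - [[-0.09, -0.17, -0.01], [0.01, 0.012, -0.04]]
    - [[-0.18, -0.34, -0.02], [0.02, 0.024, -0.08]]
    - [[-0.28, -0.52, -0.02], [0.03, 0.036, -0.13]]
    - [[-0.37, -0.69, -0.03], [0.04, 0.048, -0.17]]
    - [[-0.46, -0.86, -0.04], [0.05, 0.06, -0.21]]

```text
t: 4.5
ee_pos: [406.9, -44.3, 333.4]
orientation: [-3.025, 0.612, -0.494]
ft_force: [0.2, 0.4, 1.1]
width: 87.7
```

```bash
python3 - <<'E'
from workcell import ctrl
from h import *
o=ctrl.get_obs(); p=np.array(o["ee_pos"]);R=Ro.from_rotvec(o["orientation"]).as_matrix()
print(o["t"],p.round(1),np.round(o["qpos"],2),np.round(o["ft_force"],1))
Pg,Rg=pose((579.5,211,.035),.17,dz=110)
w=np.array([435,100,300]); rv=Ro.from_matrix(R.T@Rg).as_rotvec(); Rn=R@Ro.from_rotvec(rv/2).as_matrix()
for x in plan(p,R,w,Rn): print(x)
print()
for x in plan(w,Rn,Pg,Rg): print(x)
E
```

```text
4.5 [406.9 -44.3 333.4] [-0.13 -0.21  2.12 -0.01  0.91  0.27] [0.2 0.4 1.1]
[[-0.054, -0.188, 0.045], [0.008, 0.011, -0.04]]
[[-0.108, -0.376, 0.09], [0.016, 0.022, -0.08]]
[[-0.162, -0.565, 0.135], [0.024, 0.033, -0.121]]
[[-0.217, -0.753, 0.18], [0.032, 0.044, -0.161]]
[[-0.271, -0.941, 0.225], [0.04, 0.054, -0.201]]

[[0.009, -0.151, 0.127], [0.008, 0.011, -0.04]]
[[0.017, -0.302, 0.254], [0.016, 0.022, -0.08]]
[[0.026, -0.453, 0.382], [0.024, 0.033, -0.121]]
[[0.034, -0.604, 0.509], [0.032, 0.044, -0.161]]
[[0.043, -0.755, 0.636], [0.04, 0.054, -0.201]]
```

Call:
move_arm:
  motion:
    - [[-0.054, -0.188, 0.045], [0.008, 0.011, -0.04]]
    - [[-0.108, -0.376, 0.09], [0.016, 0.022, -0.08]]
    - [[-0.162, -0.565, 0.135], [0.024, 0.033, -0.12]]
    - [[-0.217, -0.753, 0.18], [0.032, 0.044, -0.16]]
    - [[-0.27, -0.94, 0.225], [0.04, 0.054, -0.2]]

```text
t: 5.12
ee_pos: [435.2, 99.9, 299.8]
orientation: [-3.059, 0.283, -0.592]
ft_force: [-0.2, -0.4, 0.3]
width: 88.0
```

Call:
move_arm:
  motion:
    - [[0.009, -0.151, 0.127], [0.008, 0.011, -0.04]]
    - [[0.017, -0.302, 0.254], [0.016, 0.022, -0.08]]
    - [[0.026, -0.453, 0.382], [0.024, 0.033, -0.12]]
    - [[0.034, -0.604, 0.509], [0.032, 0.044, -0.16]]
    - [[0.043, -0.755, 0.636], [0.04, 0.054, -0.2]]

```text
t: 5.75
ee_pos: [496.7, 207.8, 218.4]
orientation: [-3.057, -0.051, -0.683]
ft_force: [1.0, 0.1, -0.2]
width: 87.9
```

```bash
python3 - <<'E'
from workcell import ctrl
from h import *
import pickle
o=ctrl.get_obs(); p=np.array(o["ee_pos"]);R=Ro.from_rotvec(o["orientation"]).as_matrix()
print(o["t"],p.round(1),np.round(o["qpos"],2),np.round(o["ft_force"],1))
im=ctrl.get_image("wrist"); pickle.dump((o,im),open("w.pkl","wb"))
print([(np.round(d["location"],1).tolist(),round(d["p"],2)) for d in ctrl.pinpoint("wrist","box_p_pull")])
print([(np.round(d["location"],1).tolist(),round(d["p"],2)) for d in ctrl.pinpoint("wrist","box_p_hinge")])
T=np.eye(4);T[:3,:3]=R;T[:3,3]=p; C=np.linalg.inv(T@np.array(im["mount"])); im["R"]=C[:3,:3];im["t"]=C[:3,3]
px=im["pixels"][:,:,::-1].copy()
for q,col in zip(barpts((579.5,211,.035),.17),[(0,0,255),(0,255,0)]):
    cv2.polylines(px,[np.round(proj(im,q)).astype(int)],True,col,1)
cv2.imwrite("pics/w0.png",px)
E
```

```text
5.75 [496.7 207.8 218.4] [ 0.48  0.17  2.1  -0.38  0.51  0.75] [ 1.   0.1 -0.2]
[([536.8, 210.5, 141.2], 0.81)]
[([630.3, 213.3, 133.3], 0.78)]
```

View pics/w0.png

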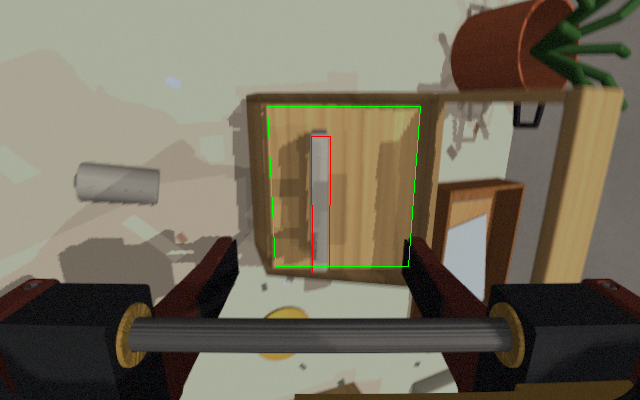

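```bash
python3 - <<'E'
from h import *
import pickle
o,im=pickle.load(open("w.pkl","rb")); px=im["pixels"][:,:,::-1]
p=np.array(o["ee_pos"]);R=Ro.from_rotvec(o["orientation"]).as_matrix()
T=np.eye(4);T[:3,:3]=R;T[:3,3]=p; C=np.linalg.inv(T@np.array(im["mount"])); im["R"]=C[:3,:3];im["t"]=C[:3,3]
o=[]
for v in [None,((579.5,214,.035),.18)]:
    cr=cv2.resize(px[85:290,240:440],None,fx=2,fy=2.8,interpolation=cv2.INTER_CUBIC)
    if v:
        for q,col in zip(barpts(*v),[(0,0,255),(0,255,0)]):
            cv2.polylines(cr,[np.round((proj(im,q)-[240,85]+.5)*[2,2.8]).astype(int)],True,col,1)
    o.append(cr)
cv2.imwrite("pics/w1.png",np.hstack(o))
E
```

```text
(no output)
```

View pics/w1.png

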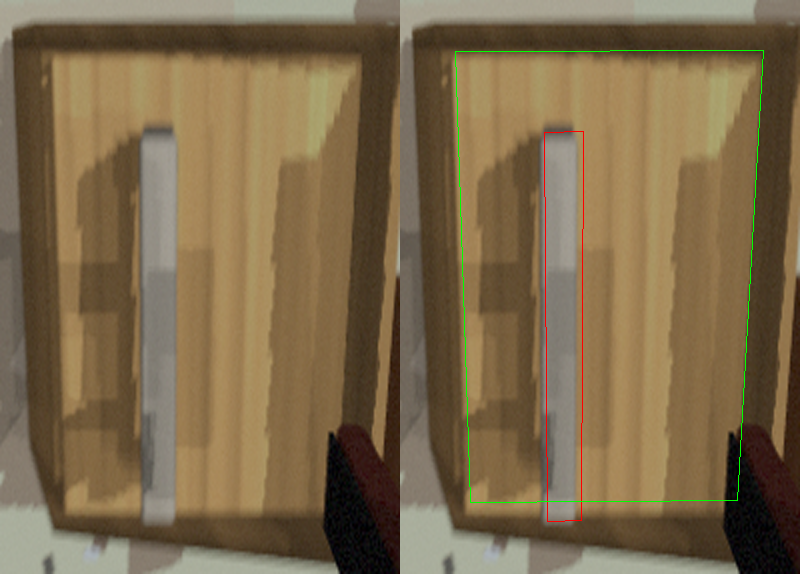

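```bash
python3 - <<'E'
from workcell import ctrl
from h import *
o=ctrl.get_obs(); p=np.array(o["ee_pos"]);R=Ro.from_rotvec(o["orientation"]).as_matrix()
Pg,Rg=pose((577.8,212.5,.035),.18,dz=0)
print(Pg)
for x in plan(p,R,Pg,Rg,fr=(.25,.5,.75,1,1)): print(x)
E
```

```text
[540.98504602 211.21095021 120.39705344]
[[-0.001, -0.004, 0.179], [0.0, -0.001, -0.001]]
[[-0.001, -0.008, 0.358], [0.0, -0.003, -0.001]]
[[-0.002, -0.013, 0.538], [0.0, -0.004, -0.002]]
[[-0.003, -0.017, 0.717], [0.0, -0.006, -0.002]]
[[-0.003, -0.017, 0.717], [0.0, -0.006, -0.002]]
```

Call:
move_arm:
  motion:
    - [[-0.001, -0.004, 0.18], [0, -0.001, 0]]
    - [[-0.001, -0.008, 0.36], [0, -0.003, 0]]
    - [[-0.002, -0.013, 0.54], [0, -0.004, 0]]
    - [[-0.003, -0.017, 0.717], [0, -0.006, 0]]
    - [[-0.003, -0.017, 0.717], [0, -0.006, 0]]

```text
t: 6.52
ee_pos: [541.1, 209.9, 120.6]
orientation: [-3.062, -0.046, -0.67]
ft_force: [0.3, -0.4, 0.4]
width: 87.7
```

Call:
move_arm:
  motion:
    - [[0, 0, 0], [0, 0, 0]]
    - [[0, 0, 0], [0, 0, 0]]
    - [[0, 0, 0], [0, 0, 0]]
    - [[0, 0, 0], [0, 0, 0]]
    - [[0, 0, 0], [0, 0, 0]]
  gripper: 0

```text
t: 7.15
ee_pos: [541.5, 211.1, 121.4]
orientation: [-3.06, -0.048, -0.673]
ft_force: [-0.1, -0.3, 0.6]
width: 41.1
```

```bash
python3 - <<'E'
from workcell import ctrl
from h import *
o=ctrl.get_obs(); R=Ro.from_rotvec(o["orientation"]).as_matrix()
for k in ["t","ee_pos","ft_force","moment","width"]: print(k,np.round(o[k],2))
print("tool force",(R.T@o["ft_force"]).round(2))
im=ctrl.get_image("wrist"); cv2.imwrite("pics/w2.png",im["pixels"][:,:,::-1])
im=ctrl.get_image("scene"); cv2.imwrite("pics/s2.png",cv2.resize(im["pixels"][60:220,240:400,::-1],None,fx=3,fy=3))
E
```

```text
t 7.15
ee_pos [541.49 211.13 121.43]
ft_force [-0.07 -0.26  0.6 ]
moment [-0.07  0.08  0.02]
width 41.15
tool force [ 0.19  0.25 -0.58]
```

View pics/w2.png

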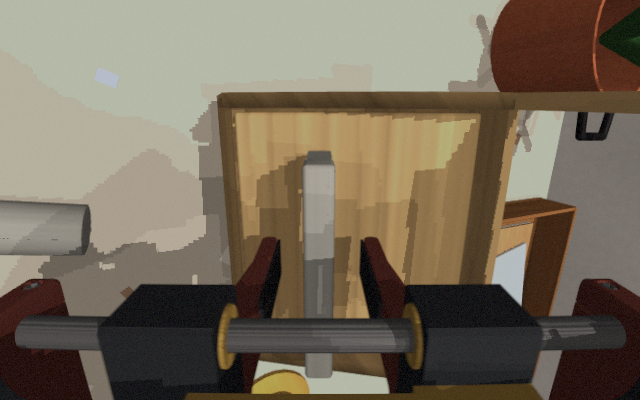

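View pics/s2.png

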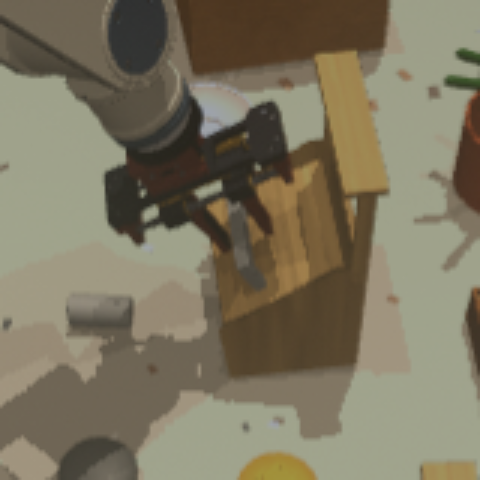

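Both fingers sit symmetrically about the bar (fingers at columns 275 and 365, bar at about 318). I keep closing.

Call:
move_arm:
  motion:
    - [[0, 0, 0], [0, 0, 0]]
    - [[0, 0, 0], [0, 0, 0]]
    - [[0, 0, 0], [0, 0, 0]]
    - [[0, 0, 0], [0, 0, 0]]
    - [[0, 0, 0], [0, 0, 0]]
  gripper: 0

```text
t: 7.88
ee_pos: [541.0, 211.0, 121.0]
orientation: [-3.06, -0.048, -0.671]
ft_force: [-3.6, 2.0, -0.9]
width: 14.0
```

```bash
python3 - <<'E'
from workcell import ctrl
from h import *
o=ctrl.get_obs(); p=np.array(o["ee_pos"]);R=Ro.from_rotvec(o["orientation"]).as_matrix()
for k in ["t","ee_pos","ft_force","moment","width"]: print(k,np.round(o[k],2))
print("tool force",(R.T@o["ft_force"]).round(2))
# arc moves in tool frame: hinge located from grasp pt: +85 x(tool), +42 z(tool) ; grasp pt is -19 z from TCP
def arc(dth):
    h=np.array([85,0,42-19.]) # hinge in tool frame rel TCP
    # lid opens: rot about world +y = tool -y by dth
    Q=Ro.from_rotvec([0,-dth,0]).as_matrix()
    s=h+Q@(-h); return (s/150).round(4),(-dth/D(60))
for d in [.02,.04,.08,.12,-.1,-.18,-.2,.01,.016]: print(d,*arc(d))
E
```

```text
t 7.88
ee_pos [541.03 210.97 120.96]
ft_force [-3.59  1.97 -0.88]
moment [0.24 0.64 0.09]
width 14.04
tool force [-3.57 -2.08 -0.67]
0.02 [ 0.0032  0.     -0.0113] -0.019098593171027443
0.04 [ 0.0066  0.     -0.0225] -0.038197186342054885
0.08 [ 0.0141  0.     -0.0448] -0.07639437268410977
0.12 [ 0.0224  0.     -0.0667] -0.11459155902616465
-0.1 [-0.0125  0.      0.0573] 0.09549296585513722
-0.18 [-0.0183  0.      0.1039] 0.17188733853924698
-0.2 [-0.0192  0.      0.1156] 0.19098593171027445
0.01 [ 0.0016  0.     -0.0057] -0.009549296585513721
0.016 [ 0.0025  0.     -0.009 ] -0.015278874536821955
```

Call:
move_arm:
  motion:
    - [[0.0066, 0, -0.0225], [0, -0.038, 0]]
    - [[0.0141, 0, -0.0448], [0, -0.076, 0]]
    - [[0.0224, 0, -0.0667], [0, -0.115, 0]]
    - [[0.0267, 0, -0.0774], [0, -0.134, 0]]
    - [[0.0267, 0, -0.0774], [0, -0.134, 0]]

```text
t: 8.5
ee_pos: [540.0, 210.9, 133.5]
orientation: [-3.102, -0.048, -0.455]
ft_force: [-5.6, 1.8, 1.8]
width: 13.4
```

```bash
cat >> h.py <<'E'
def arc(dth):
    h=np.array([85,0,42-19.]); Q=Ro.from_rotvec([0,-dth,0]).as_matrix()
    return ((h-Q@h)/150).round(4),round(-dth/D(60),4)
def st():
    from workcell import ctrl
    o=ctrl.get_obs(); p=np.array(o["ee_pos"]);R=Ro.from_rotvec(o["orientation"]).as_matrix()
    g=p-19*R[:,2]
    print("t",o["t"],"tcp",p.round(2),"grasp",g.round(2),"w",round(o["width"],2),"toolF",(R.T@o["ft_force"]).round(2),"M",(R.T@o["moment"]).round(2),"pitch",np.rad2deg(np.arctan2(R[2,0],np.hypot(R[0,0],R[1,0]))).round(2))
    return o,p,R,g
E
python3 - <<'E'
from h import *
st()
for d in [-.08,-.12,-.2,-.24,-.28,-.32,-.34,-.36]: print(d,*arc(d))
E
```

```text
t 8.5 tcp [539.95 210.89 133.46] grasp [534.49 210.69 151.66] w 13.41 toolF [-4.8  -1.95 -3.34] M [ 0.25 -0.68 -0.01] pitch 16.7
-0.08 [-0.0104  0.      0.0458] 0.0764
-0.12 [-0.0143  0.      0.0689] 0.1146
-0.2 [-0.0192  0.      0.1156] 0.191
-0.24 [-0.0202  0.      0.1391] 0.2292
-0.28 [-0.0203  0.      0.1626] 0.2674
-0.32 [-0.0195  0.      0.186 ] 0.3056
-0.34 [-0.0187  0.      0.1978] 0.3247
-0.36 [-0.0177  0.      0.2095] 0.3438
```

The lid swung up about 13 mm with roughly 3 N, so it had not caught. Now I press it home along the hinge arc.

Call:
move_arm:
  motion:
    - [[-0.0104, 0, 0.0458], [0, 0.076, 0]]
    - [[-0.0143, 0, 0.0689], [0, 0.115, 0]]
    - [[-0.0192, 0, 0.1156], [0, 0.191, 0]]
    - [[-0.02, 0, 0.128], [0, 0.21, 0]]
    - [[-0.02, 0, 0.128], [0, 0.21, 0]]

```text
t: 9.12
ee_pos: [542.5, 211.0, 114.3]
orientation: [-3.03, -0.049, -0.794]
ft_force: [-5.4, -0.5, 4.4]
width: 13.4
```

```bash
python3 - <<'E'
from h import *
st()
for d in [-.02,-.04,-.06,-.08,-.1,-.12,-.14]: print(d,*arc(d))
E
```

```text
t 9.125 tcp [542.48 210.96 114.28] grasp [533.16 210.64 130.83] w 13.44 toolF [-2.52  0.31 -6.5 ] M [-0.31 -0.43  0.04] pitch 29.38
-0.02 [-0.003   0.      0.0114] 0.0191
-0.04 [-0.0057  0.      0.0228] 0.0382
-0.06 [-0.0082  0.      0.0343] 0.0573
-0.08 [-0.0104  0.      0.0458] 0.0764
-0.1 [-0.0125  0.      0.0573] 0.0955
-0.12 [-0.0143  0.      0.0689] 0.1146
-0.14 [-0.0159  0.      0.0806] 0.1337
```

Call:
move_arm:
  motion:
    - [[-0.003, 0, 0.0114], [0, 0.019, 0]]
    - [[-0.0057, 0, 0.0228], [0, 0.038, 0]]
    - [[-0.0082, 0, 0.0343], [0, 0.057, 0]]
    - [[-0.0104, 0, 0.0458], [0, 0.076, 0]]
    - [[-0.0125, 0, 0.0573], [0, 0.0955, 0]]

```text
t: 9.75
ee_pos: [543.3, 211.1, 117.1]
orientation: [3.014, 0.043, 0.874]
ft_force: [-28.8, -10.1, -12.4]
width: 14.2
```

```bash
python3 - <<'E'
from h import *
st()
E
```

```text
t 9.75 tcp [543.26 211.13 117.05] grasp [533.1  211.04 133.1 ] w 14.23 toolF [-31.28   9.22  -4.98] M [-1.59 -5.81 -0.05] pitch 32.34
```

```bash
python3 - <<'E'
from workcell import ctrl
from h import *
im=ctrl.get_image("wrist"); a=im["pixels"][:,:,::-1]
im=ctrl.get_image("scene"); b=cv2.resize(im["pixels"][60:220,240:400,::-1],(400,400),interpolation=cv2.INTER_CUBIC)
im=ctrl.get_image("top"); c=cv2.resize(im["pixels"][110:240,170:300,::-1],(400,400),interpolation=cv2.INTER_CUBIC)
cv2.imwrite("pics/w3.png",a); cv2.imwrite("pics/st3.png",np.hstack([b,c]))
E
```

```text
(no output)
```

View pics/w3.png

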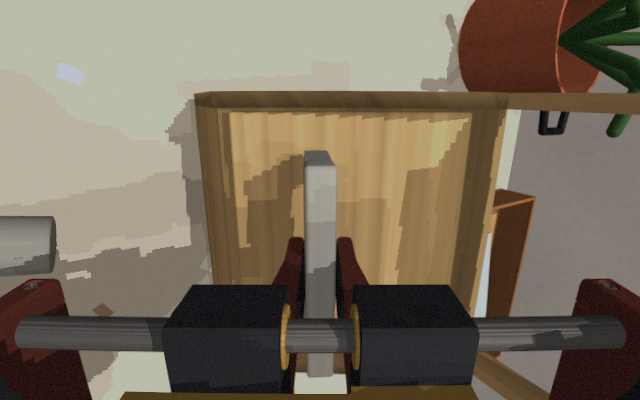

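View pics/st3.png

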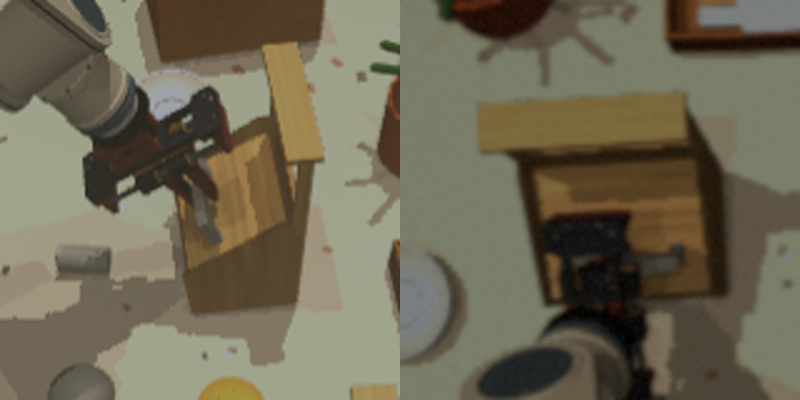

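```bash
python3 - <<'E'
from h import *
o,*_=st(); print(np.round(o["qpos"],3),np.round(o["qvel"],3),np.round(o["joint_torque"],1))
E
```

```text
t 9.9 tcp [543.19 211.11 117.6 ] grasp [533.01 211.02 133.64] w 14.44 toolF [-25.1    9.26 -13.37] M [-1.44 -4.92 -0.03] pitch 32.38
[ 0.48   0.42   2.139 -1.306  0.255  1.683] [ 0.    -0.004  0.002  0.001 -0.     0.   ] [ -0.8 -49.4 -37.6  -2.5  -1.4   0.1]
```

Joint 4 hit its lower limit (-1.31) near the wrist singularity, so the arm couldn't follow the arc. Tilting the tool about its jaw axis keeps the pads flat on the bar and moves j4 to its positive side, where it has room. First I unload, then release.

Call:
move_arm:
  motion:
    - [[0.004, 0, -0.02], [0, -0.03, 0]]
    - [[0.008, 0, -0.04], [0, -0.065, 0]]
    - [[0.0125, 0, -0.0573], [0, -0.0955, 0]]
    - [[0.0125, 0, -0.0573], [0, -0.0955, 0]]
    - [[0.0125, 0, -0.0573], [0, -0.0955, 0]]

```text
t: 10.52
ee_pos: [541.8, 211.0, 126.9]
orientation: [3.05, 0.043, 0.723]
ft_force: [-17.7, -7.9, -4.3]
width: 14.4
```

```bash
python3 - <<'E'
from h import *
o,*_=st(); print(np.round(o["qpos"],3))
E
```

```text
t 10.525 tcp [541.79 211.05 126.92] grasp [533.26 211.05 143.9 ] w 14.44 toolF [-18.     7.38  -4.07] M [-1.32 -3.59 -0.07] pitch 26.67
[ 0.457  0.393  2.082 -0.698  0.313  1.059]
```

Call:
move_arm:
  motion:
    - [[0, 0, 0], [0, 0, 0]]
    - [[0, 0, 0], [0, 0, 0]]
    - [[0, 0, 0], [0, 0, 0]]
    - [[0, 0, 0], [0, 0, 0]]
    - [[0, 0, 0], [0, 0, 0]]
  gripper: 0.8

```text
t: 11.15
ee_pos: [548.8, 216.2, 132.0]
orientation: [-3.047, -0.045, -0.746]
ft_force: [0.7, -0.1, -0.4]
width: 61.3
```

```bash
cat >> h.py <<'E'
def wim():
    from workcell import ctrl
    o=ctrl.get_obs(); im=ctrl.get_image("wrist"); p=np.array(o["ee_pos"]);R=Ro.from_rotvec(o["orientation"]).as_matrix()
    T=np.eye(4);T[:3,:3]=R;T[:3,3]=p; C=np.linalg.inv(T@np.array(im["mount"])); im["R"]=C[:3,:3];im["t"]=C[:3,3]
    return im
E
python3 - <<'E'
from h import *
from workcell import ctrl
o,*_=st(); print(np.round(o["qpos"],3))
im=wim(); out=[]
for th in (.2,.25,.3):
    px=im["pixels"][:,:,::-1].copy()
    for q,col in zip(barpts((577.8,212.5,.035),th),[(0,0,255),(0,255,0)]):
        cv2.polylines(px,[np.round(proj(im,q)).astype(int)],True,col,1)
    out.append(px[60:400,180:520])
cv2.imwrite("pics/w4.png",cv2.resize(np.hstack(out),None,fx=.78,fy=.78,interpolation=cv2.INTER_AREA))
print([np.round(d["location"],1).tolist() for d in ctrl.pinpoint("wrist","box_p_pull")])
E
```

```text
t 11.15 tcp [548.75 216.2  131.95] grasp [539.98 216.   148.8 ] w 61.29 toolF [0.43 0.09 0.69] M [-0.04 -0.16 -0.04] pitch 27.49
[ 0.457  0.391  2.073 -0.702  0.306  1.062]
[[535.0, 208.2, 145.4], [573.9, 211.3, 2.8]]
```

View pics/w4.png

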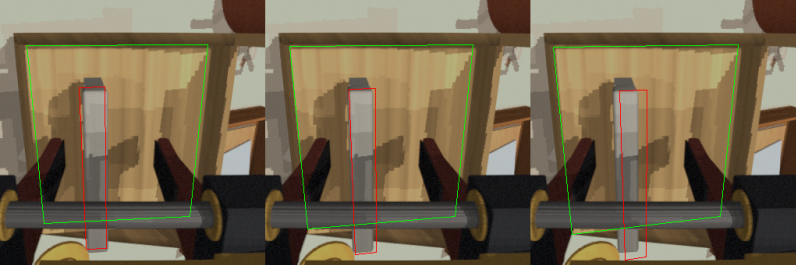

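```bash
cat >> h.py <<'E'
def posephi(box,th,phi,dz=0,dx=0,dy=0):
    P,R=pose(box,th,dz=dz,dx=dx,back=0)
    R2=R@Ro.from_rotvec([phi,0,0]).as_matrix()
    return P+dy*R[:,1]+19*R2[:,2],R2
def arcphi(dth,phi,yl=0):
    """shift/turn (call units) in the tilted tool frame for lid rotation dth about hinge"""
    A=Ro.from_rotvec([phi,0,0]).as_matrix()      # tilted axes in lid-tool frame
    tcp=19*A[:,2]; h=np.array([85,0,42.])
    Q=Ro.from_rotvec([0,-dth,0]).as_matrix()
    s=A.T@(h+Q@(tcp-h)-tcp); r=A.T@np.array([0,-dth,0])
    return [list(map(float,(s/150).round(4))),list(map(float,(r/D(60)).round(3)))]
E
python3 - <<'E'
from h import *
o,p,R,g=st()
B=(577.8,212.5,.035)
P,R2=posephi(B,.23,D(30))
print(P,R2)
for x in plan(p,R,P,R2,fr=(.25,.5,.75,1,1)): print(x)
E
```

```text
t 11.25 tcp [548.46 216.05 131.7 ] grasp [539.7  215.86 148.56] w 68.03 toolF [-0.67  0.3   0.15] M [ 0.01 -0.05 -0.07] pitch 27.46
[539.08602557 220.65027906 127.11848426] [[ 0.9277748   0.2160528   0.30422871]
 [ 0.03248538 -0.85899118  0.51095876]
 [ 0.37172385 -0.46417168 -0.80396893]]
[[-0.017, -0.008, -0.0], [0.126, -0.023, 0.005]]
[[-0.034, -0.016, -0.001], [0.252, -0.046, 0.01]]
[[-0.052, -0.024, -0.001], [0.379, -0.07, 0.015]]
[[-0.069, -0.033, -0.001], [0.505, -0.093, 0.02]]
[[-0.069, -0.033, -0.001], [0.505, -0.093, 0.02]]
```

Call:
move_arm:
  motion:
    - [[-0.017, -0.008, 0], [0.126, -0.023, 0.005]]
    - [[-0.034, -0.016, 0], [0.252, -0.046, 0.01]]
    - [[-0.052, -0.024, 0], [0.379, -0.07, 0.015]]
    - [[-0.069, -0.033, 0], [0.505, -0.093, 0.02]]
    - [[-0.069, -0.033, 0], [0.505, -0.093, 0.02]]
  gripper: 0.8

```text
t: 11.88
ee_pos: [525.6, 215.0, 116.7]
orientation: [-2.847, -0.126, -0.481]
ft_force: [0.5, 0.3, -0.7]
width: 70.4
```

```bash
python3 - <<'E'
from h import *
o,p,R,g=st(); print(np.round(o["qpos"],3))
im=wim(); cv2.imwrite("pics/w5.png",im["pixels"][:,:,::-1])
P,R2=posephi((577.8,212.5,.035),.23,D(30)); print(plan(p,R,P,R2,fr=(1,)))
E
```

```text
t 11.875 tcp [525.62 214.98 116.71] grasp [519.68 210.04 134.07] w 70.41 toolF [ 0.31 -0.1   0.87] M [-0.12 -0.06  0.01] pitch 19.5
[ 0.277  0.395  2.094  0.565  0.312 -0.321]
[[[0.109, -0.041, -0.026], [0.26, 0.039, -0.006]]]
```

View pics/w5.png

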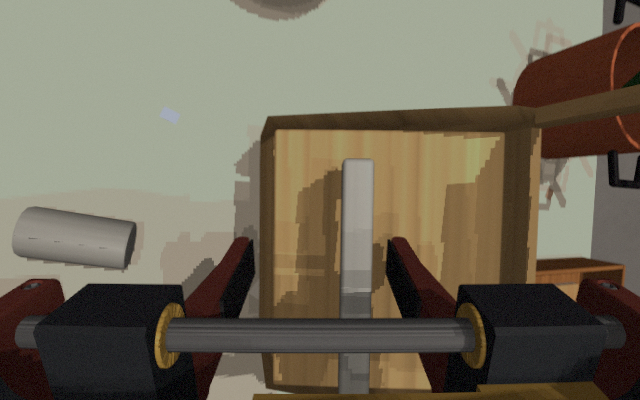

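Call:
move_arm:
  motion:
    - [[0.03, -0.01, -0.005], [0.05, 0.008, 0]]
    - [[0.05, -0.02, -0.01], [0.1, 0.016, 0]]
    - [[0.07, -0.025, -0.015], [0.16, 0.024, -0.004]]
    - [[0.09, -0.033, -0.02], [0.21, 0.031, -0.005]]
    - [[0.109, -0.041, -0.026], [0.26, 0.039, -0.006]]

```text
t: 12.55
ee_pos: [538.8, 220.2, 126.8]
orientation: [-2.572, -0.177, -0.482]
ft_force: [-0.2, -0.3, 1.0]
width: 70.1
```

```bash
python3 - <<'E'
from h import *
o,p,R,g=st(); print(np.round(o["qpos"],3))
P,R2=posephi((577.8,212.5,.035),.23,D(30)); print(plan(p,R,P,R2,fr=(1,)))
im=wim(); px=im["pixels"][:,:,::-1].copy(); 
for q,col in zip(barpts((577.8,212.5,.035),.23),[(0,0,255),(0,255,0)]):
        cv2.polylines(px,[np.round(proj(im,q)).astype(int)],True,col,1)
cv2.imwrite("pics/w6.png",px)
E
```

```text
t 12.55 tcp [538.79 220.21 126.84] grasp [533.03 210.54 142.14] w 70.05 toolF [ 0.19 -0.25 -1.05] M [-0.21 -0.11 -0.09] pitch 21.73
[ 0.113  0.443  2.103  1.254  0.52  -1.128]
[[[0.003, -0.003, 0.001], [0.002, 0.001, -0.001]]]
```

View pics/w6.png

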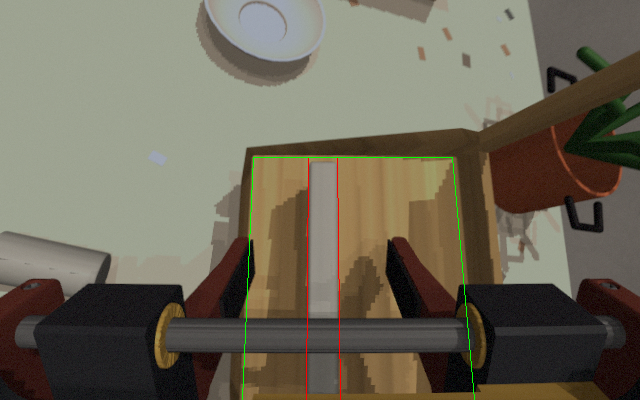

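Call:
move_arm:
  motion:
    - [[0, 0, 0], [0, 0, 0]]
    - [[0, 0, 0], [0, 0, 0]]
    - [[0, 0, 0], [0, 0, 0]]
    - [[0, 0, 0], [0, 0, 0]]
    - [[0, 0, 0], [0, 0, 0]]
  gripper: 0

```text
t: 13.22
ee_pos: [538.9, 220.5, 127.0]
orientation: [-2.572, -0.177, -0.484]
ft_force: [-0.1, 0.1, -0.6]
width: 23.4
```

Call:
move_arm:
  motion:
    - [[0, 0, 0], [0, 0, 0]]
    - [[0, 0, 0], [0, 0, 0]]
    - [[0, 0, 0], [0, 0, 0]]
    - [[0, 0, 0], [0, 0, 0]]
    - [[0, 0, 0], [0, 0, 0]]

```text
t: 13.85
ee_pos: [539.6, 220.3, 127.2]
orientation: [-2.572, -0.177, -0.485]
ft_force: [5.1, 2.1, -1.1]
width: 13.7
```

```bash
python3 - <<'E'
from h import *
o,p,R,g=st(); print(np.round(o["qpos"],3))
for d in (-.03,-.06,-.09,-.12,-.15): print(d,arcphi(d,D(30)))
E
```

```text
t 13.85 tcp [539.61 220.34 127.25] grasp [533.81 210.67 142.54] w 13.65 toolF [ 4.41 -0.2   3.51] M [-0.19  0.69  0.14] pitch 21.84
[ 0.114  0.443  2.103  1.257  0.518 -1.129]
-0.03 [[-0.0049, 0.0085, 0.0148], [0.0, 0.025, -0.014]]
-0.06 [[-0.0092, 0.0171, 0.0297], [0.0, 0.05, -0.029]]
-0.09 [[-0.013, 0.0258, 0.0447], [0.0, 0.074, -0.043]]
-0.12 [[-0.0163, 0.0345, 0.0598], [0.0, 0.099, -0.057]]
-0.15 [[-0.0191, 0.0433, 0.075], [0.0, 0.124, -0.072]]
```

Call:
move_arm:
  motion:
    - [[-0.005, 0.0085, 0.015], [0, 0.025, -0.014]]
    - [[-0.009, 0.017, 0.03], [0, 0.05, -0.029]]
    - [[-0.013, 0.026, 0.045], [0, 0.074, -0.043]]
    - [[-0.016, 0.0345, 0.06], [0, 0.099, -0.057]]
    - [[-0.016, 0.0345, 0.06], [0, 0.099, -0.057]]

```text
t: 14.48
ee_pos: [541.2, 220.4, 116.9]
orientation: [-2.54, -0.217, -0.639]
ft_force: [4.1, 0.8, 0.5]
width: 13.7
```

```bash
python3 - <<'E'
from h import *
o,p,R,g=st(); print(np.round(o["qpos"],3))
E
```

```text
t 14.475 tcp [541.25 220.42 116.87] grasp [533.66 210.68 131.32] w 13.66 toolF [3.9  0.22 1.63] M [-0.29  0.61  0.14] pitch 28.72
[ 0.118  0.471  2.166  1.642  0.481 -1.567]
```

Call:
move_arm:
  motion:
    - [[-0.005, 0.0085, 0.015], [0, 0.025, -0.014]]
    - [[-0.009, 0.017, 0.03], [0, 0.05, -0.029]]
    - [[-0.013, 0.026, 0.045], [0, 0.074, -0.043]]
    - [[-0.016, 0.0345, 0.06], [0, 0.099, -0.057]]
    - [[-0.016, 0.0345, 0.06], [0, 0.099, -0.057]]

```text
t: 15.1
ee_pos: [544.0, 220.6, 107.2]
orientation: [-2.498, -0.257, -0.793]
ft_force: [-1.6, -3.3, 9.9]
width: 14.1
```

```bash
python3 - <<'E'
from h import *
o,p,R,g=st(); print(np.round(o["qpos"],3))
E
```

```text
t 15.1 tcp [543.96 220.61 107.18] grasp [534.69 210.79 120.55] w 14.11 toolF [ 4.38 -1.72 -9.46] M [-0.13  0.49  0.06] pitch 35.62
[ 0.123  0.518  2.221  2.037  0.532 -2.017]
```

```bash
python3 - <<'E'
from h import *
for d in (-.015,.01,.015,.02,.03): print(d,arcphi(d,D(30)))
E
```

```text
-0.015 [[-0.0025, 0.0043, 0.0074], [0.0, 0.012, -0.007]]
0.01 [[0.0017, -0.0028, -0.0049], [0.0, -0.008, 0.005]]
0.015 [[0.0026, -0.0042, -0.0073], [0.0, -0.012, 0.007]]
0.02 [[0.0035, -0.0056, -0.0098], [0.0, -0.017, 0.01]]
0.03 [[0.0054, -0.0085, -0.0147], [0.0, -0.025, 0.014]]
```

Call:
move_arm:
  motion:
    - [[-0.001, 0.002, 0.0035], [0, 0.006, -0.0035]]
    - [[-0.002, 0.004, 0.007], [0, 0.012, -0.007]]
    - [[-0.002, 0.004, 0.007], [0, 0.012, -0.007]]
    - [[-0.002, 0.004, 0.007], [0, 0.012, -0.007]]
    - [[0, 0, 0], [0, 0, 0]]

```text
t: 15.72
ee_pos: [544.0, 220.5, 107.3]
orientation: [-2.499, -0.258, -0.792]
ft_force: [4.8, 1.7, -2.0]
width: 14.0
```

```bash
python3 - <<'E'
from h import *
o,p,R,g=st(); print(np.round(o["qpos"],3))
E
```

```text
t 15.725 tcp [543.99 220.52 107.34] grasp [534.73 210.71 120.72] w 13.97 toolF [2.77 0.89 4.68] M [-0.28  0.37 -0.06] pitch 35.6
[ 0.123  0.517  2.221  2.034  0.531 -2.015]
```

```bash
cat >> h.py <<'E'
def tug(phi,c0=None):
    o,p,R,g=st(); A=Ro.from_rotvec([phi,0,0]).as_matrix(); f=A@(R.T@np.array(o["ft_force"]))
    print("lidframe F",f.round(2),"tug tangential N",round(float(-f@np.array([42,0,-85])/94.8),2),"tug/z",f[2].round(2), np.round(o["qpos"][3:],2))
E
python3 -c "
from h import *
tug(D(30))"
```

```text
t 15.725 tcp [543.99 220.52 107.34] grasp [534.73 210.71 120.72] w 13.97 toolF [2.77 0.89 4.68] M [-0.28  0.37 -0.06] pitch 35.6
lidframe F [ 2.77 -1.57  4.5 ] tug tangential N 2.81 tug/z 4.5 [ 2.03  0.53 -2.01]
```

Call:
move_arm:
  motion:
    - [[0.0005, -0.0008, -0.0015], [0, -0.0025, 0.0015]]
    - [[0.001, -0.0016, -0.003], [0, -0.005, 0.003]]
    - [[0.001, -0.0016, -0.003], [0, -0.005, 0.003]]
    - [[0.001, -0.0016, -0.003], [0, -0.005, 0.003]]
    - [[0.001, -0.0016, -0.003], [0, -0.005, 0.003]]

```text
t: 16.35
ee_pos: [543.9, 220.6, 107.1]
orientation: [-2.502, -0.255, -0.784]
ft_force: [3.5, -1.3, 6.5]
width: 13.8
```

```bash
python3 -c "
from h import *
tug(D(30))"
```

```text
t 16.35 tcp [543.89 220.57 107.13] grasp [534.72 210.77 120.58] w 13.84 toolF [ 6.58 -0.41 -3.6 ] M [-0.14  1.02  0.03] pitch 35.22
lidframe F [ 6.58  1.44 -3.32] tug tangential N -5.89 tug/z -3.32 [ 2.02  0.53 -2.  ]
```

Call:
move_arm:
  motion:
    - [[0.0005, -0.0014, -0.0024], [0, -0.004, 0.0025]]
    - [[0.0017, -0.0028, -0.005], [0, -0.008, 0.005]]
    - [[0.0017, -0.0028, -0.005], [0, -0.008, 0.005]]
    - [[0.0017, -0.0028, -0.005], [0, -0.008, 0.005]]
    - [[0.0017, -0.0028, -0.005], [0, -0.008, 0.005]]

```text
t: 16.98
ee_pos: [543.6, 220.5, 107.7]
orientation: [-2.506, -0.252, -0.771]
ft_force: [5.3, 0.5, 2.8]
width: 13.6
```

```bash
python3 -c "
from h import *
tug(D(30))"
```

```text
t 16.975 tcp [543.62 220.53 107.71] grasp [534.59 210.74 121.26] w 13.64 toolF [5.94 0.04 0.76] M [-0.31  1.2  -0.  ] pitch 34.63
lidframe F [ 5.94 -0.35  0.67] tug tangential N -2.03 tug/z 0.67 [ 1.99  0.52 -1.96]
```

Call:
move_arm:
  motion:
    - [[0.0005, -0.0014, -0.0024], [0, -0.004, 0.0025]]
    - [[0.0017, -0.0028, -0.005], [0, -0.008, 0.005]]
    - [[0.0017, -0.0028, -0.005], [0, -0.008, 0.005]]
    - [[0.0017, -0.0028, -0.005], [0, -0.008, 0.005]]
    - [[0.0017, -0.0028, -0.005], [0, -0.008, 0.005]]

```text
t: 17.6
ee_pos: [543.4, 220.5, 108.4]
orientation: [-2.509, -0.248, -0.758]
ft_force: [7.4, 1.7, -0.9]
width: 13.8
```

```bash
python3 -c "
from h import *
tug(D(30))"
```

```text
t 17.6 tcp [543.43 220.49 108.41] grasp [534.53 210.71 122.05] w 13.84 toolF [5.69 1.18 4.94] M [-0.4   1.15  0.01] pitch 34.06
lidframe F [ 5.69 -1.45  4.87] tug tangential N 1.85 tug/z 4.87 [ 1.96  0.51 -1.93]
```

Call:
move_arm:
  motion:
    - [[0.003, -0.0014, -0.0024], [0, -0.004, 0.0025]]
    - [[0.0065, -0.0028, -0.005], [0, -0.008, 0.005]]
    - [[0.0065, -0.0028, -0.005], [0, -0.008, 0.005]]
    - [[0.0065, -0.0028, -0.005], [0, -0.008, 0.005]]
    - [[0.0065, -0.0028, -0.005], [0, -0.008, 0.005]]

```text
t: 18.23
ee_pos: [543.1, 220.5, 108.9]
orientation: [-2.514, -0.245, -0.744]
ft_force: [6.9, 3.6, -6.3]
width: 13.7
```

```bash
python3 -c "
from h import *
tug(D(30))"
```

```text
t 18.225 tcp [543.12 220.47 108.91] grasp [534.38 210.71 122.66] w 13.71 toolF [2.41 1.63 9.6 ] M [-0.38  0.9   0.01] pitch 33.4
lidframe F [ 2.41 -3.39  9.13] tug tangential N 7.12 tug/z 9.13 [ 1.92  0.5  -1.89]
```

Call:
move_arm:
  motion:
    - [[0.001, -0.0006, -0.001], [0, 0.002, -0.001]]
    - [[0.002, -0.0012, -0.002], [0, 0.004, -0.0025]]
    - [[0.002, -0.0012, -0.002], [0, 0.004, -0.0025]]
    - [[0.002, -0.0012, -0.002], [0, 0.004, -0.0025]]
    - [[0.002, -0.0012, -0.002], [0, 0.004, -0.0025]]

```text
t: 18.85
ee_pos: [543.2, 220.4, 109.0]
orientation: [-2.513, -0.246, -0.749]
ft_force: [9.7, 4.8, -8.7]
width: 14.3
```

```bash
python3 -c "
from h import *
tug(D(30))"
```

```text
t 18.85 tcp [543.2  220.41 109.05] grasp [534.4  210.65 122.77] w 14.32 toolF [ 3.41  2.46 13.2 ] M [-0.46  0.63  0.18] pitch 33.66
lidframe F [ 3.41 -4.47 12.66] tug tangential N 9.85 tug/z 12.66 [ 1.94  0.51 -1.9 ]
```

The catch holds at about 10 N. I hold briefly more, then relax and release.

Call:
move_arm:
  motion:
    - [[0, 0, 0], [0, 0, 0]]
    - [[0, 0, 0], [0, 0, 0]]
    - [[-0.003, 0.003, 0.006], [0, 0.008, -0.005]]
    - [[-0.007, 0.006, 0.0105], [0, 0.014, -0.008]]
    - [[-0.007, 0.006, 0.0105], [0, 0.014, -0.008]]

```text
t: 19.48
ee_pos: [543.6, 220.5, 107.7]
orientation: [-2.505, -0.252, -0.773]
ft_force: [7.0, 1.7, -1.3]
width: 14.0
```

```bash
python3 -c "
from h import *
tug(D(30))"
```

```text
t 19.475 tcp [543.62 220.52 107.65] grasp [534.57 210.74 121.19] w 14.0 toolF [5.06 1.32 5.15] M [-0.3   0.78  0.05] pitch 34.7
lidframe F [ 5.06 -1.43  5.12] tug tangential N 2.35 tug/z 5.12 [ 1.99  0.52 -1.97]
```

Call:
move_arm:
  motion:
    - [[0, 0, 0], [0, 0, 0]]
    - [[0, 0, 0], [0, 0, 0]]
    - [[0, 0, 0], [0, 0, 0]]
    - [[0, 0, 0], [0, 0, 0]]
    - [[0, 0, 0], [0, 0, 0]]
  gripper: 1

```text
t: 20.1
ee_pos: [543.1, 220.4, 107.9]
orientation: [-2.505, -0.252, -0.772]
ft_force: [0.1, 0.2, 0.4]
width: 60.6
```

Call:
move_arm:
  motion:
    - [[0, 0, -0.1], [0, 0, 0]]
    - [[0, 0, -0.25], [0, 0, 0]]
    - [[0, 0, -0.45], [0, 0, 0]]
    - [[0, 0, -0.7], [0, 0, 0]]
    - [[0, 0, -1], [0, 0, 0]]

```text
t: 20.72
ee_pos: [471.0, 142.7, 215.2]
orientation: [-2.506, -0.252, -0.771]
ft_force: [0.4, -0.0, 0.7]
width: 88.2
```

```bash
python3 - <<'E'
from workcell import ctrl
from h import *
o,p,R,g=st(); print(np.round(o["qpos"],2))
im=wim(); out=[]
px=im["pixels"][:,:,::-1].copy()
for q,col in zip(barpts((577.8,212.5,.035),0),[(0,0,255),(0,255,0)]):
    cv2.polylines(px,[np.round(proj(im,q)).astype(int)],True,col,1)
cv2.imwrite("pics/w7.png",px)
for c in ["scene","top"]:
    im=ctrl.get_image(c); print([np.round(d["location"],1).tolist() for d in ctrl.pinpoint(c,"box_p_pull")])
    if c=="scene": cv2.imwrite("pics/s7.png",im["pixels"][:,:,::-1])
E
```

```text
t 20.725 tcp [470.99 142.72 215.25] grasp [461.96 132.94 228.8 ] w 88.18 toolF [ 0.7  -0.13 -0.28] M [-0.18 -0.17 -0.08] pitch 34.63
[-0.09  0.16  2.33  1.4   0.6  -1.49]
[[535.2, 210.0, 119.0]]
[[533.9, 208.1, 122.8]]
```

View pics/w7.png

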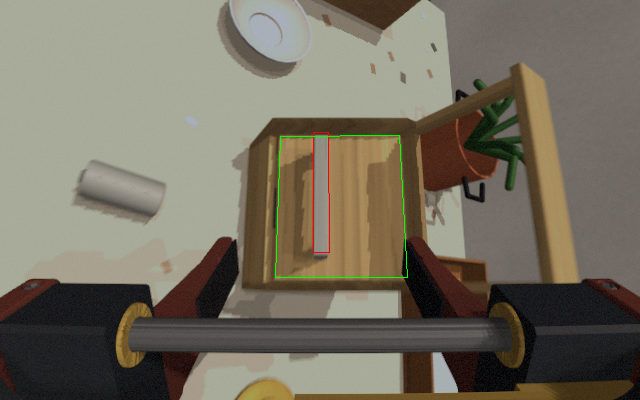

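View pics/s7.png

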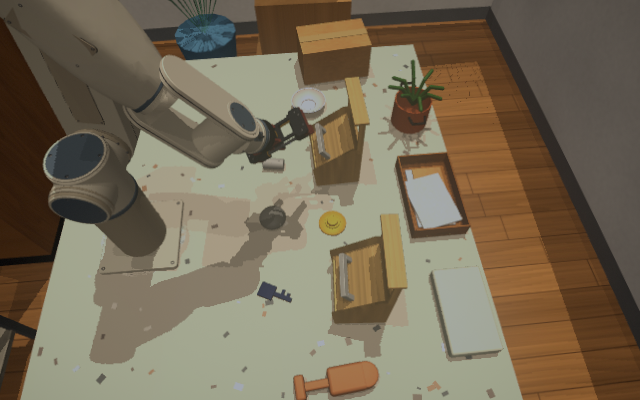

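Left lid is shut: the θ=0 model overlays the lid and bar, and the pull is at about 121 mm. Next is the right box, flipping the tool half a turn on the way so j6 stays in range.

```bash
cat > tr.py <<'E'
from h import *
import sys
BQ=(598,-217.5,-.07)
def tgt(dz,phi=15,B=BQ,th=0.,dx=0,dy=0):
    P,R2=posephi(B,th,D(phi),dz=0,dx=dx,dy=dy)
    P=P-dz*R2[:,2]
    return P,R2@Ro.from_euler('z',np.pi).as_matrix()
def step(w,k,n):
    """k-th of n remaining: interpolate orientation to target by 1/n with unflip trick"""
    o,p,R,g=st(); print(np.round(o["qpos"],2))
    P,Rt=tgt(110)
    # remaining flip angle handled in tool z: choose path via yaw-about-z positive
    rel=Ro.from_matrix(R.T@Rt)
    # swing-twist about tool z
    q=rel.as_quat(); tw=2*np.arctan2(q[2],q[3]); tw=tw%(2*np.pi)
    swing=rel*Ro.from_rotvec([0,0,tw]).inv()
    Rn=R@Ro.from_rotvec(swing.as_rotvec()/n).as_matrix()@Ro.from_rotvec([0,0,tw/n]).as_matrix()
    W=P if w is None else np.array(w,float)
    print("twist left",np.rad2deg(tw).round(1),"swing",np.rad2deg(swing.magnitude()).round(1),"dist",np.linalg.norm(W-p).round())
    for r in plan(p,R,W,Rn,nd=3): print(r)
E
python3 -c "
from tr import *
print(tgt(110)); step([450,40,255],0,4)"
```

```text
(array([ 502.44813277, -234.41077793,  192.65323926]), array([[-0.81714594, -0.08052934,  0.57077801],
       [ 0.05729383,  0.97394347,  0.2194346 ],
       [-0.57357644,  0.21201215, -0.79124012]]))
t 20.975 tcp [472.3  143.17 214.92] grasp [463.24 133.39 228.45] w 88.06 toolF [ 0.54 -0.89  0.2 ] M [-0.18 -0.18 -0.08] pitch 34.75
[-0.09  0.16  2.33  1.41  0.6  -1.5 ]
twist left 184.4 swing 18.4 dist 113.0
[[0.002, 0.087, -0.123], [-0.014, 0.007, 0.154]]
[[0.005, 0.173, -0.246], [-0.028, 0.014, 0.307]]
[[0.007, 0.26, -0.369], [-0.042, 0.022, 0.461]]
[[0.009, 0.347, -0.492], [-0.056, 0.029, 0.614]]
[[0.012, 0.433, -0.615], [-0.07, 0.036, 0.768]]
```

Call:
move_arm:
  motion:
    - [[0.002, 0.087, -0.123], [-0.014, 0.007, 0.154]]
    - [[0.005, 0.173, -0.246], [-0.028, 0.014, 0.307]]
    - [[0.007, 0.26, -0.369], [-0.042, 0.022, 0.46]]
    - [[0.009, 0.347, -0.492], [-0.056, 0.029, 0.614]]
    - [[0.012, 0.433, -0.615], [-0.07, 0.036, 0.768]]

```text
t: 21.6
ee_pos: [449.8, 40.2, 254.1]
orientation: [-2.338, 0.771, -0.478]
ft_force: [0.6, -0.4, 0.3]
width: 88.0
```

```bash
python3 -c "
from tr import *
step([445,-60,255],0,3)"
```

```text
t 21.6 tcp [449.76  40.2  254.14] grasp [440.21  31.72 268.21] w 87.95 toolF [ 0.73 -0.21 -0.05] M [-0.28 -0.05 -0.02] pitch 7.96
[-0.36  0.02  2.31  1.08  0.74 -0.54]
twist left 138.0 swing 13.9 dist 100.0
[[0.08, 0.087, -0.064], [-0.004, 0.015, 0.153]]
[[0.159, 0.173, -0.127], [-0.009, 0.031, 0.307]]
[[0.239, 0.26, -0.191], [-0.013, 0.046, 0.46]]
[[0.318, 0.347, -0.255], [-0.017, 0.061, 0.613]]
[[0.398, 0.433, -0.318], [-0.021, 0.076, 0.766]]
```

Call:
move_arm:
  motion:
    - [[0.08, 0.087, -0.064], [-0.004, 0.015, 0.153]]
    - [[0.159, 0.173, -0.127], [-0.009, 0.031, 0.307]]
    - [[0.239, 0.26, -0.191], [-0.013, 0.046, 0.46]]
    - [[0.318, 0.347, -0.255], [-0.017, 0.061, 0.613]]
    - [[0.398, 0.433, -0.318], [-0.021, 0.076, 0.766]]

```text
t: 22.22
ee_pos: [445.7, -60.0, 255.1]
orientation: [-1.817, 1.638, -0.198]
ft_force: [0.2, -1.3, -0.1]
width: 87.6
```

```bash
python3 -c "
from tr import *
step([460,-150,240],0,2)"
```

```text
t 22.225 tcp [445.71 -60.04 255.09] grasp [435.64 -67.14 269.55] w 87.58 toolF [ 1.25 -0.14 -0.32] M [-0.28  0.11 -0.01] pitch -18.51
[-0.59  0.05  2.26  0.98  0.82  0.18]
twist left 92.0 swing 9.3 dist 92.0
[[0.121, -0.006, -0.019], [0.008, 0.014, 0.153]]
[[0.243, -0.013, -0.039], [0.016, 0.028, 0.307]]
[[0.364, -0.019, -0.058], [0.024, 0.042, 0.46]]
[[0.486, -0.026, -0.078], [0.032, 0.055, 0.613]]
[[0.607, -0.032, -0.097], [0.04, 0.069, 0.766]]
```

Call:
move_arm:
  motion:
    - [[0.121, -0.006, -0.019], [0.008, 0.014, 0.153]]
    - [[0.243, -0.013, -0.039], [0.016, 0.028, 0.307]]
    - [[0.364, -0.019, -0.058], [0.024, 0.042, 0.46]]
    - [[0.486, -0.026, -0.078], [0.032, 0.055, 0.613]]
    - [[0.607, -0.032, -0.097], [0.04, 0.069, 0.766]]

```text
t: 22.85
ee_pos: [460.6, -149.9, 240.1]
orientation: [-1.009, 2.248, 0.063]
ft_force: [0.2, 0.2, 0.1]
width: 88.0
```

```bash
python3 -c "
from tr import *
step(None,0,1)"
```

```text
t 22.85 tcp [ 460.62 -149.95  240.1 ] grasp [ 450.12 -155.61  254.88] w 87.97 toolF [-0.27 -0.06  0.09] M [-0.14  0.25  0.09] pitch -36.17
[-0.73  0.14  2.19  0.95  0.81  0.89]
twist left 46.0 swing 4.7 dist 106.0
[[0.083, -0.103, 0.046], [0.016, 0.004, 0.153]]
[[0.167, -0.207, 0.093], [0.031, 0.008, 0.307]]
[[0.25, -0.31, 0.139], [0.047, 0.012, 0.46]]
[[0.334, -0.413, 0.186], [0.062, 0.016, 0.613]]
[[0.417, -0.516, 0.232], [0.078, 0.02, 0.767]]
```

Call:
move_arm:
  motion:
    - [[0.083, -0.103, 0.046], [0.016, 0.004, 0.153]]
    - [[0.167, -0.207, 0.093], [0.031, 0.008, 0.307]]
    - [[0.25, -0.31, 0.139], [0.047, 0.012, 0.46]]
    - [[0.334, -0.413, 0.186], [0.062, 0.016, 0.613]]
    - [[0.417, -0.516, 0.232], [0.078, 0.02, 0.767]]

```text
t: 23.48
ee_pos: [503.0, -234.2, 192.6]
orientation: [-0.015, 2.508, 0.302]
ft_force: [0.9, 0.2, 0.3]
width: 88.1
```

```bash
python3 - <<'E'
from tr import *
from workcell import ctrl
o,p,R,g=st(); print(np.round(o["qpos"],2))
im=wim(); print([np.round(d["location"],1).tolist() for n in("box_q_pull","box_q_hinge","box_q") for d in ctrl.pinpoint("wrist",n)])
import pickle; pickle.dump(im,open("wq.pkl","wb"))
px=im["pixels"][:,:,::-1].copy()
for q,col in zip(barpts(BQ,0),[(0,0,255),(0,255,0)]):
    cv2.polylines(px,[np.round(proj(im,q)).astype(int)],True,col,1)
cv2.imwrite("pics/w8.png",px)
E
```

```text
t 23.475 tcp [ 503.01 -234.23  192.6 ] grasp [ 492.15 -238.4   207.62] w 88.09 toolF [-0.87  0.2   0.29] M [-0.03  0.21  0.07] pitch -35.03
[-0.77  0.32  2.09  1.02  0.71  1.57]
[[552.5, -214.6, 119.3], [648.2, -221.8, 135.2], [547.3, -10.4, -2.0], [577.7, 211.9, 1.3], [597.5, -216.7, -2.0]]
```

View pics/w8.png

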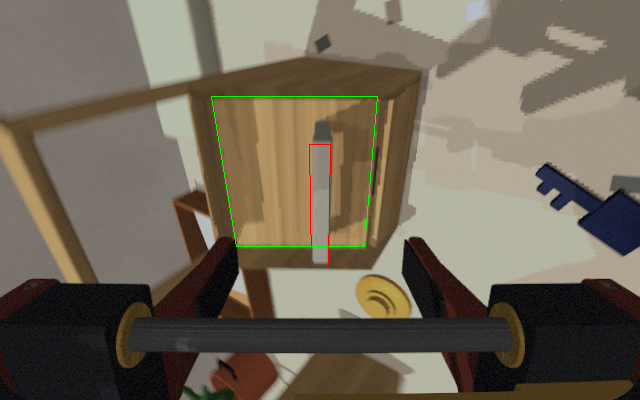

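```bash
python3 - <<'E'
from tr import *
import pickle
im=pickle.load(open("wq.pkl","rb")); o=[]
for v in [None,(BQ,0)]:
    cr=cv2.resize(im["pixels"][80:280,200:400,::-1],(400,560),interpolation=cv2.INTER_CUBIC)
    if v:
        for q,col in zip(barpts(*v),[(0,0,255),(0,255,0)]):
            cv2.polylines(cr,[np.round((proj(im,q)-[200,80]+.5)*[2,2.8]).astype(int)],True,col,1)
    o.append(cr)
cv2.imwrite("pics/w9.png",np.hstack(o))
E
```

```text
(no output)
```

View pics/w9.png

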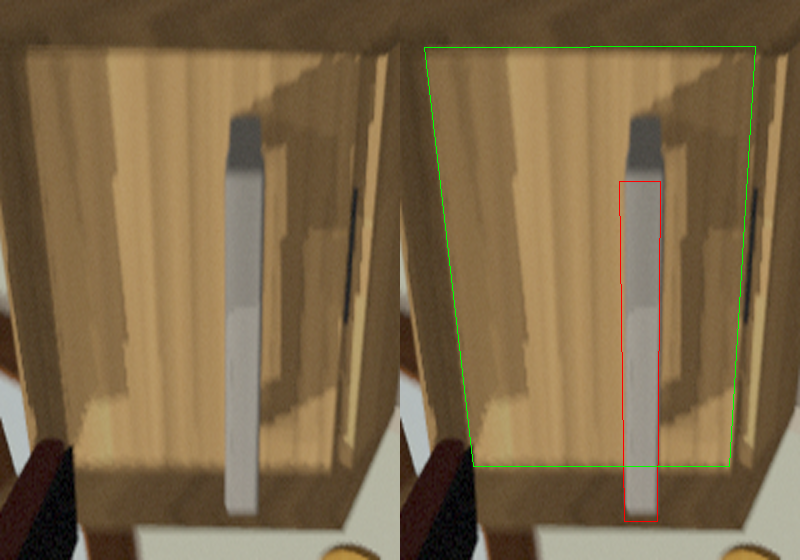

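```bash
sed -i 's/^BQ=.*/BQ=(597.5,-217.5,-.08)/' tr.py; python3 - <<'E'
from tr import *
o,p,R,g=st(); P,Rt=tgt(0); print(P)
for r in plan(p,R,P,Rt,fr=(.25,.5,.75,1,1)): print(r)
E
```

```text
t 23.675 tcp [ 502.23 -233.54  193.41] grasp [ 491.37 -237.71  208.44] w 87.82 toolF [ 0.29  0.29 -0.35] M [0.01 0.25 0.01] pitch -35.16
[ 564.80762116 -209.94567575  105.61682658]
[[0.001, -0.001, 0.184], [0.001, -0.0, 0.004]]
[[0.002, -0.002, 0.368], [0.003, -0.001, 0.008]]
[[0.003, -0.004, 0.552], [0.004, -0.001, 0.012]]
[[0.004, -0.005, 0.736], [0.006, -0.001, 0.015]]
[[0.004, -0.005, 0.736], [0.006, -0.001, 0.015]]
```

Call:
move_arm:
  motion:
    - [[0.001, -0.001, 0.184], [0.001, 0, 0.004]]
    - [[0.002, -0.002, 0.368], [0.003, 0, 0.008]]
    - [[0.003, -0.004, 0.552], [0.004, 0, 0.012]]
    - [[0.004, -0.005, 0.736], [0.006, 0, 0.015]]
    - [[0.004, -0.005, 0.736], [0.006, 0, 0.015]]

```text
t: 24.3
ee_pos: [564.6, -209.5, 105.5]
orientation: [-0.004, 2.511, 0.299]
ft_force: [-0.6, -0.4, 0.5]
width: 88.3
```

```bash
python3 - <<'E'
from tr import *
o,p,R,g=st(); P,Rt=tgt(0); print(np.round(o["qpos"],2))
for r in plan(p,R,P,Rt,fr=(1,)): print(r)
im=wim(); cv2.imwrite("pics/w10.png",im["pixels"][:,:,::-1])
E
```

```text
t 24.3 tcp [ 564.6  -209.46  105.52] grasp [ 553.75 -213.53  120.58] w 88.35 toolF [ 0.18 -0.21 -0.76] M [0.01 0.17 0.1 ] pitch -34.87
[-0.64  0.52  2.05  1.29  0.56  1.37]
[[-0.002, -0.003, -0.0], [0.0, -0.002, -0.0]]
```

View pics/w10.png

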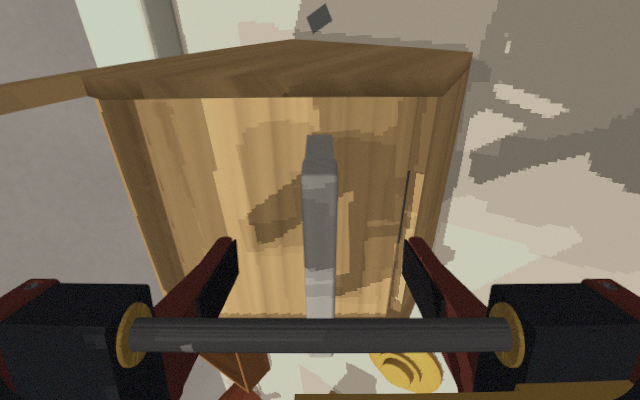

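Bar is centred between the fingers (column 320). I close on it.

Call:
move_arm:
  motion:
    - [[0, 0, 0], [0, 0, 0]]
    - [[0, 0, 0], [0, 0, 0]]
    - [[0, 0, 0], [0, 0, 0]]
    - [[0, 0, 0], [0, 0, 0]]
    - [[0, 0, 0], [0, 0, 0]]
  gripper: 0

```text
t: 24.98
ee_pos: [564.9, -211.4, 107.1]
orientation: [0.0, 2.509, 0.295]
ft_force: [1.3, -0.4, 0.4]
width: 41.3
```

Call:
move_arm:
  motion:
    - [[0, 0, 0], [0, 0, 0]]
    - [[0, 0, 0], [0, 0, 0]]
    - [[0, 0, 0], [0, 0, 0]]
    - [[0, 0, 0], [0, 0, 0]]
    - [[0, 0, 0], [0, 0, 0]]

```text
t: 25.6
ee_pos: [564.1, -211.1, 106.2]
orientation: [-0.0, 2.511, 0.296]
ft_force: [-4.8, -1.0, -2.3]
width: 13.7
```

```bash
cat >> tr.py <<'E'
def tugq(phi=15):
    o,p,R,g=st(); A=Ro.from_rotvec([D(phi),0,0]).as_matrix()@Ro.from_euler('z',np.pi).as_matrix()
    f=A@(R.T@np.array(o["ft_force"])); m=A@(R.T@np.array(o["moment"]))
    ft=-f@np.array([42,0,-85])/94.8; pad=m[1]-.157*f[0]
    print("lidF",f.round(2),"lidM",m.round(2),"tang N",ft.round(2),"pad Nm",pad.round(2),"eff",(ft+pad/.0948).round(2))
def arcq(dth,phi=15,ex=0,ez=0):
    A=Ro.from_rotvec([D(phi),0,0]).as_matrix()@Ro.from_euler('z',np.pi).as_matrix()
    tcp=19*A[:,2]; h=np.array([85,0,42.]); Q=Ro.from_rotvec([0,-dth,0]).as_matrix()
    s=A.T@(h+Q@(tcp-h)-tcp+np.array([ex,0,-ez])); r=A.T@np.array([0,-dth,0])
    return [list(map(float,(s/150).round(4))),list(map(float,(r/D(60)).round(4)))]
E
python3 -c "
from tr import *
tugq()
for d in (.005,.01,.02): print(d,arcq(d))
print(arcq(0,ex=1),arcq(0,ez=1))
"
```

```text
t 25.6 tcp [ 564.09 -211.1   106.23] grasp [ 553.23 -215.11  121.3 ] w 13.7 toolF [ 5.17 -1.13 -1.1 ] M [ 0.27  1.22 -0.26] pitch -34.88
lidF [-5.17  1.38 -0.77] lidM [-0.27 -1.11 -0.57] tang N 1.6 pad Nm -0.3 eff -1.58
0.005 [[-0.0008, 0.0007, -0.0027], [-0.0, 0.0046, 0.0012]]
0.01 [[-0.0016, 0.0015, -0.0055], [-0.0, 0.0092, 0.0025]]
0.02 [[-0.0033, 0.0029, -0.0109], [-0.0, 0.0184, 0.0049]]
[[-0.0067, -0.0, 0.0], [0.0, 0.0, 0.0]] [[-0.0, 0.0017, -0.0064], [0.0, 0.0, 0.0]]
```

Call:
move_arm:
  motion:
    - [[0.002, 0.001, -0.0038], [0, 0.0036, 0.001]]
    - [[0.004, 0.0021, -0.0076], [0, 0.0073, 0.002]]
    - [[0.004, 0.0021, -0.0076], [0, 0.0073, 0.002]]
    - [[0.004, 0.0021, -0.0076], [0, 0.0073, 0.002]]
    - [[0.004, 0.0021, -0.0076], [0, 0.0073, 0.002]]

```text
t: 26.22
ee_pos: [563.8, -211.1, 107.4]
orientation: [0.002, 2.517, 0.297]
ft_force: [1.9, -0.1, -9.9]
width: 13.7
```

```bash
python3 -c "
from tr import *
tugq()"
```

```text
t 26.225 tcp [ 563.79 -211.1   107.37] grasp [ 553.03 -215.13  122.5 ] w 13.74 toolF [ 4.02 -2.28  8.92] M [ 0.29  1.16 -0.22] pitch -34.5
lidF [-4.02 -0.1   9.21] lidM [-0.29 -1.06 -0.51] tang N 10.03 pad Nm -0.43 eff 5.51
```

Call:
move_arm:
  motion:
    - [[-0.0005, 0.0006, -0.0021], [0, 0.0028, 0.0008]]
    - [[-0.001, 0.0012, -0.0043], [0, 0.0055, 0.0015]]
    - [[-0.001, 0.0012, -0.0043], [0, 0.0055, 0.0015]]
    - [[-0.001, 0.0012, -0.0043], [0, 0.0055, 0.0015]]
    - [[-0.001, 0.0012, -0.0043], [0, 0.0055, 0.0015]]

```text
t: 26.85
ee_pos: [563.6, -211.1, 107.9]
orientation: [0.003, 2.523, 0.298]
ft_force: [5.5, 0.2, -14.3]
width: 13.7
```

```bash
python3 -c "
from tr import *
tugq()"
```

```text
t 26.85 tcp [ 563.64 -211.1   107.9 ] grasp [ 552.97 -215.13  123.09] w 13.74 toolF [ 3.53 -3.2  14.55] M [ 0.41  1.1  -0.2 ] pitch -34.15
lidF [-3.53 -0.67 14.88] lidM [-0.41 -1.01 -0.48] tang N 14.91 pad Nm -0.46 eff 10.08
```

It holds at 10–15 N. I hold a little longer, then relax and release.

Call:
move_arm:
  motion:
    - [[0, 0, 0], [0, 0, 0]]
    - [[0, 0, 0], [0, 0, 0]]
    - [[0, 0, 0], [0, 0, 0]]
    - [[0, -0.0015, 0.005], [0, -0.006, -0.0015]]
    - [[0, -0.003, 0.01], [0, -0.012, -0.003]]

```text
t: 27.48
ee_pos: [564.0, -211.1, 106.9]
orientation: [0.001, 2.51, 0.296]
ft_force: [-3.8, -0.8, -4.0]
width: 13.9
```

```bash
python3 -c "
from tr import *
tugq()"
```

```text
t 27.475 tcp [ 564.01 -211.11  106.9 ] grasp [ 553.13 -215.13  121.95] w 13.89 toolF [ 5.36 -1.35  0.88] M [ 0.02  1.59 -0.19] pitch -34.92
lidF [-5.36  1.08  1.2 ] lidM [-0.02 -1.49 -0.59] tang N 3.45 pad Nm -0.65 eff -3.36
```

Call:
move_arm:
  motion:
    - [[0, 0, 0], [0, 0, 0]]
    - [[0, 0, 0], [0, 0, 0]]
    - [[0, 0, 0], [0, 0, 0]]
    - [[0, 0, 0], [0, 0, 0]]
    - [[0, 0, 0], [0, 0, 0]]
  gripper: 1

```text
t: 28.1
ee_pos: [564.5, -211.3, 107.0]
orientation: [0.001, 2.51, 0.296]
ft_force: [-0.7, 0.1, -0.1]
width: 60.1
```

Call:
move_arm:
  motion:
    - [[0, 0, -0.1], [0, 0, 0]]
    - [[0, 0, -0.25], [0, 0, 0]]
    - [[0, 0, -0.45], [0, 0, 0]]
    - [[0, 0, -0.7], [0, 0, 0]]
    - [[0, 0, -1], [0, 0, 0]]

```text
t: 28.72
ee_pos: [477.6, -242.8, 226.2]
orientation: [0.001, 2.511, 0.297]
ft_force: [0.5, -1.0, -0.1]
width: 87.9
```

```bash
python3 - <<'E'
from tr import *
from workcell import ctrl
o,p,R,g=st()
im=wim(); px=im["pixels"][:,:,::-1].copy()
for q,col in zip(barpts(BQ,0),[(0,0,255),(0,255,0)]):
    cv2.polylines(px,[np.round(proj(im,q)).astype(int)],True,col,1)
cv2.imwrite("pics/w11.png",px)
for c in ["scene","top"]:
    im=ctrl.get_image(c); cv2.imwrite(f"pics/{c}11.png",im["pixels"][:,:,::-1])
    for n in ["box_p_pull","lock_centre","key_centre","stone_centre","tree_centre","dish_centre"]:
        print(n,[(np.round(d["location"],1).tolist(),round(d["p"],2)) for d in ctrl.pinpoint(c,n)][:2])
E
```

```text
t 28.725 tcp [ 477.64 -242.8   226.21] grasp [ 466.78 -246.82  241.27] w 87.87 toolF [-0.46 -1.03  0.14] M [0.01 0.17 0.01] pitch -34.85
box_p_pull [([535.4, 211.0, 117.4], 0.78), ([377.7, -209.4, 6.2], 0.69)]
lock_centre [([382.6, 211.6, 16.2], 0.6)]
key_centre [([379.6, -207.1, 3.8], 0.71)]
stone_centre [([381.8, 16.7, 16.3], 0.62)]
tree_centre [([501.9, -440.4, 21.8], 0.69)]
dish_centre [([516.1, 460.4, 17.1], 0.95)]
box_p_pull []
lock_centre [([387.3, 210.6, 14.5], 0.62)]
key_centre []
stone_centre [([379.3, 15.5, 13.9], 0.9), ([386.3, 209.3, 18.1], 0.59)]
tree_centre [([377.0, -213.0, 1.0], 0.75)]
dish_centre [([514.3, 464.9, 16.9], 0.64)]
```

View pics/w11.png

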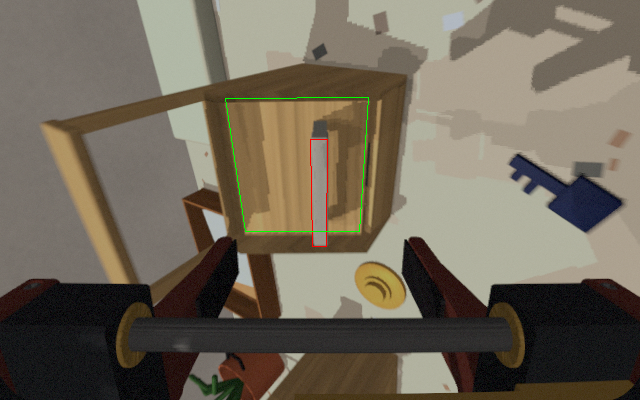

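View pics/scene11.png

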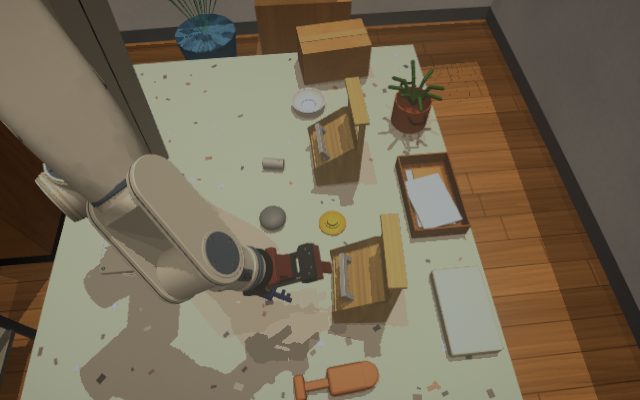

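Both lids match the shut model (θ=0), nothing else has moved, and the arm is clear. I hand in.

```bash
python3 -c "
from workcell import ctrl
print(ctrl.close_job())"
```

```text
the job is handed in; nothing more can be done
None
```

Both lids are shut and caught, and the job was handed in at about 29 s of the 51 s allowed.

- **Left box (box_p):** It was ajar at about 0.18 rad. A light tug of roughly 3 N lifted it 13 mm, so it had not caught. My first press stopped short because joint 4 reached its limit (up to about 31 N at the wrist). I let go, took the pull again with the tool tilted, and pressed it home. A second tug of about 10 N along the opening direction, held for over half a second, held.
- **Right box (box_q):** It looked shut. A tug read about 15 N at the wrist; I put the true pull on the catch at 10–13 N, from the moment reading and how far the lid moved. It was held for over half a second and also held.

**Last checks:**
- The wrist pictures match the shut-lid model on both boxes.
- The scene camera still puts the left pull near shut height (117 mm against 121 mm, within the camera's error).
- The lock, key, stone, shoe tree and dish are within measurement error of where they started.
- The doorbell was never approached. I did not measure its button.
- In the last top view the arm hid some items: the left pull and the key were not found, and the shoe tree was reported at the key's place. I used the scene view for those.

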